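# Hook the toiletry caddy back onto its headed stud

### The arm

A 6-joint arm with a two-finger parallel gripper is mounted at the origin on the work surface. World frame = base frame: x ahead of the robot, y to its left, z up, the work surface at z = 0. Lengths are in m, angles in rad, forces in N, time in s.
With the tool pointing down it reaches from about 0.375 to 0.9 m from the base axis. Payload 3.1 kg.
Tool frame: the origin (TCP) lies at the centre of the arm's flange, where the gripper is bolted on; the fingertips stand 173 mm ahead of it and the grasp point (between the pads) lies 155 mm ahead of it; z points along the fingers, y is the direction in which the jaws open and shut (so a half turn about z gives the same grasp; the last joint's range is limited). The gripper opens to 85 mm and grips with 20 to 120 N. Pads are 22 mm wide; open, the fingers measure 114 mm over their backs; the gripper's body (76 mm by 85 mm) begins 54 mm behind the grasp point. The pads swing forward as they close: fully open they stand 13 mm farther back than shut.
Start: joints at [0.942, 0.527, 1.433, -0, 1.181, -0.178], TCP at [0.272, 0.563, 0.405] pointing down, gripper open.
Joint ranges: [-3.08, 3.08], [-0.75, 2.2], [0.22, 2.44], [-1.43, 4.57], [0, 2.65], [-2.85, 2.85]. Speed limits (rad/s): [2.79, 2.79, 3.14, 3.14, 3.14, 3.14].

### API

Orientations are given as a unit quaternion [x, y, z, w].
In Python, from cell import manip gives the robot as it stands.
- The arm moves only by the tool drive_tool, never from a script. Its arguments are lists of equal length, an entry for each row: "linear": the shift along the tool's x, y, z in cm, a list of three; "spin": the turn about the tool's z in rad. In form: {"linear": [[x, y, z], ...], "spin": [spin, ...]}. A call has 1 to 12 rows; each row shifts and turns the pose as measured when the row begins, along the tool's axes as they then stand; what a row does not reach is not made up. A row lasts 1/10 s, in which the tool goes at most 50 mm and 8.59 degrees, less where a joint would pass 70% of its speed; a pose out of reach is approached as far as the arm can. A call with a gripper value outside its range is refused whole. "gripper" is the finger opening in cm, from 0 to 8.54, set as the call begins (left out, the last holds). The fingers move at their own pace and stop on an object; the grip force is fixed at half the most. Time passes only in rows, so rows that do not move let the fingers close. It gives the time, the measured TCP pose, the force and the opening at its end, in the units of the state.
- manip.get_state(): the state, without advancing time (a new reading comes with each control period).
- manip.get_image(name): name is "side" or "top" or "wrist"; returns a dict with "image" (480x640x3 uint8, blue, green, red), "intrinsics" (3x3 intrinsics, pixels), "origin" and "orientation" of the camera in the world. Camera axes: x right, y up, looking along -z (the intrinsics and any distortion apply to the point x, -y, -z); pixel columns grow to the right and rows downward; lengths in m; the calibration is good to about 2 mm. A picture is of the moment at which its call begins. There is no depth.
- manip.job_done(): hands the job in, once; it reports no verdict.
The state is a dict: "clock": time; "q": joint angles; "dq": joint speeds; "joint_efforts": joint torques, N m; "tool_pos": TCP position; "tcp_rot": TCP orientation; "contact_force": force on the tool from outside, world axes, zero at the start; "torque": the same for the moment, N m; "width": finger opening in m.
Only numpy, scipy, OpenCV 4.12 (cv2) and the standard library are available. Lean on these libraries where they do the work, as an engineer would, in place of code of your own. Each camera call takes 0.05 s, during which the arm holds its last target.

### The job

Put the steel toiletry caddy back on its holder on the sill: tip it lug end down so that the oblong eye in the lug goes past the wide head of the stud, draw the bar of the eye in under the head, level the caddy and push it home, so that it lies flat and square on the plate, between the stud and the turned-up lip, with the eye caught under the head. Go by feel and never force the caddy against the stud or the plate; let go when it is home, and leave the other things on the sill where they are.

Things in the scene. Friction and masses are not known exactly. Their poses are not given: they have to be found in the camera images.
- caddy: Loose flat-bottomed steel caddy, 0.2 to 0.3 kg: body 100 (x) x 72 (y) mm, walls 22 mm high, split into two bays by an upright oak divider, its grip. At its -x end a flat lug 50 mm wide, 3 mm thick, runs on level with the floor from x = -50 to -84 mm, with an oblong eye in it. Origin: centre of the underside of the 100 x 72 body, on the sill or plate when it lies flat; z up, x away from the lug.
- grip (a point): Grip point in the caddy's oak divider, 50 mm above the caddy's underside at its origin. The divider is 12 mm thick (x) and 46 mm wide (y), its top 66 mm above the underside; its broad flat faces look to +x and -x of the caddy.
- eye (a point): Centre of the lug's oblong eye, 66 mm from the caddy's origin towards -x, 1.5 mm above the underside. The eye is 20 mm long along x (caddy x = -76 to -56 mm) and 36 mm along y; between it and the foot of the end wall is a strip 6 mm wide.
- far_bar (a point): Centre of the lug's end bar beyond the eye (8 mm along x, from caddy x = -84 to -76 mm; 50 mm along y; 3 mm thick), 80 mm from the caddy's origin towards -x, 1.5 mm above the underside.
- holder: Fixed steel plate 4 mm thick, 84 mm wide (y), x = -106 to 54.5 mm, bedded level on sealant, its underside 1 to 6 mm above the sill. At its +x end a turned-up lip 3 mm thick (x = 51.5 to 54.5), top 5 mm above the plate. Origin: on the underside, straight below the home caddy's origin (that lies 4 mm above it, same axes, 1.5 to 2 mm of play in x between lip and stud head); x from stud to lip, z up.
- stud: Fixed upright stud on the plate, 66 mm from the holder's origin towards -x: stem 8 mm in diameter; round flat head 28 mm in diameter, 4 mm thick, its underside 8 mm above the plate. Origin: on the plate's upper face, on the stem's axis; axes as the holder's.
- stud_head (a point): Centre of the top of the stud's head, 12 mm above the plate. The head is wider than the eye's 20 mm way: the eye passes it only with the caddy tipped lug end down about 0.5 to 0.6 rad, the end bar low on the plate beyond the head, then drawn towards +x under the head up to the stem before the caddy is levelled.
- soap_dish: Loose white ceramic soap dish 85 x 125 x 24 mm with a bar of soap in it, a bystander; origin: centre of its underside.
- soap: Green bar of soap 52 x 84 x 24 mm lying in the soap dish, a bystander; origin: centre of its underside.
- cup: Loose clear cup 72 mm wide and 95 mm tall with a blue toothbrush standing in it, 190 mm tall in all, a bystander; origin: centre of its underside.
- scraper: Loose steel tongue scraper, a U-shaped bow 150 x 65 mm lying flat, a bystander; origin: near the middle of the bow, on the sill.
- nail_brush: Loose wooden nail brush 42 x 95 x 36 mm, bristles down, a bystander; origin: centre of its underside.
Mind the look-alikes: they are no part of the job. Leave any black or green look-alike of the caddy alone.

How it is judged:
On the way:
1. with the caddy tipped, the lug's end bar is in under the stud's head (x of far_bar in the frame of stud between -0.0125 and -0.003 m and y of far_bar in the frame of stud between -0.012 and 0.012 m and z of far_bar in the frame of stud below 0.008 m and angle between caddy's own z axis and vertical above 0.2 rad), for 0.05 s.
At the end, for the whole second after the job is handed in: The caddy lies flat on the plate (within 1.5 mm, tilt under 0.025 rad) and square to it (0.12 rad), in front of the lip, the eye round the stem under the head: its centre within 3 mm of the stem's axis along the holder, 6 mm across. At rest and released (x of eye in the frame of stud between -0.003 and 0.003 m and y of eye in the frame of stud between -0.006 and 0.006 m and z of eye in the frame of stud below 0.004 m and z of caddy in the frame of holder below 0.0055 m and angle between caddy's own z axis and vertical below 0.025 rad and angle between the x axis of caddy and the x axis of holder, either way round below 0.12 rad and linear speed of caddy below 0.01 m/s); the robot touches nothing.
It fails at once if the caddy is forced against the stud (over 15 N) or against the holder as a whole, plate and lip included (over 30 N) (contact force between caddy and stud above 15 N or contact force between caddy and holder above 30 N).
It fails at once if the soap dish or its soap is shifted (distance of any of soap_dish, soap from where it was at the start of the episode above 0.02 m).
It fails at once if the cup is shifted or tipped (distance of cup from where it was at the start of the episode above 0.02 m or angle between cup's own z axis and vertical above 0.3 rad).
It fails at once if the tongue scraper is shifted (distance of scraper from where it was at the start of the episode above 0.02 m).
It fails at once if the nail brush is shifted (distance of nail_brush from where it was at the start of the episode above 0.02 m).
It also fails if it takes over 64 s, if anything falls off the work surface, if the arm or the gripper's body presses on something with over 40 N, if the wrist force passes 120 N, or if a joint passes its speed limit or range.

## Working session

There is one attempt and no reset: what is moved stays moved. The work goes in short steps, Python scripts to look and compute and a tool call to move; the robot and the scene stay as the last step left them, time stands still between calls to the robot, and variables do not carry over. Pictures are saved under pics/ and viewed, and the job is handed in when it is done.

Besides the shell and the picture viewer there is one more tool, called after "Emit:" as a command line: name --pt "numbers of a row" for each row, then --argument value for the rest. drive_tool: Moves the arm, as the interface text tells. Its arguments: {"type":"object","properties":{"linear":{"type":"array","items":{"type":"array","items":{"type":"number"}}},"spin":{"type":"array","items":{"type":"number"}},"gripper":{"type":"number"}},"required":["linear","spin"]}

```bash
ls; mkdir -p pics
python3 - <<'E'
from cell import manip
import cv2
s=manip.get_state();print({k:s[k] for k in ('clock','tool_pos','tcp_rot','contact_force','width')})
for n in ('side','top','wrist'):
    d=manip.get_image(n);cv2.imwrite(f'pics/{n}0.png',d['image']);print(n,d['intrinsics'],d['origin'],d['orientation'],[k for k in d])
E
```

```text
pics
{'clock': 0.0, 'tool_pos': array([0.2720699 , 0.56228683, 0.40371419]), 'tcp_rot': array([ 2.23491523e-01,  9.74705250e-01, -1.01622059e-03, -4.27561457e-04]), 'contact_force': array([-0.58458257,  0.40143333, -0.01972304]), 'width': 0.08580725934658558}
side [[529.17252707   0.         319.15366756]
 [  0.         529.17252707 238.00259168]
 [  0.           0.           1.        ]] [ 0.50419782 -1.01245497  0.90058698] [ 0.42784577 -0.01832153 -0.04942479  0.90231342] ['image', 'intrinsics', 'origin', 'orientation']
top [[444.40258046   0.         322.47547232]
 [  0.         444.40258046 239.57198894]
 [  0.           0.           1.        ]] [0.41598126 0.01004456 1.04923852] [ 0.05575639 -0.07802976 -0.6968416   0.71078433] ['image', 'intrinsics', 'origin', 'orientation']
wrist [[385.53656859   0.         320.15833484]
 [  0.         385.53656859 240.31610434]
 [  0.           0.           1.        ]] [0.21173535 0.59275764 0.37297034] [-0.11395996 -0.06995862  0.52682077  0.83939192] ['image', 'intrinsics', 'origin', 'orientation']
```

View pics/top0.png

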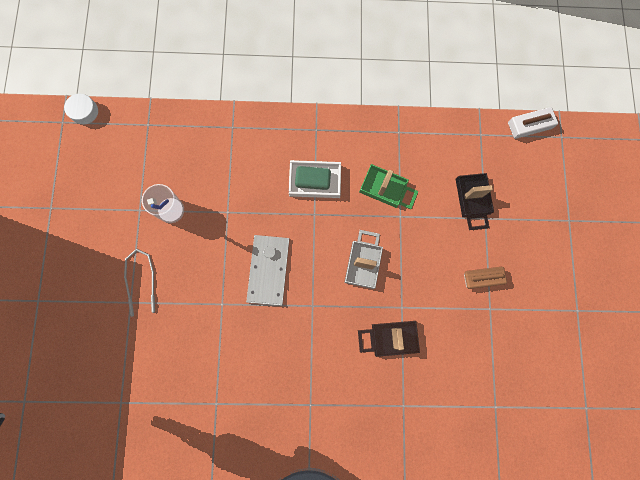

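View pics/side0.png

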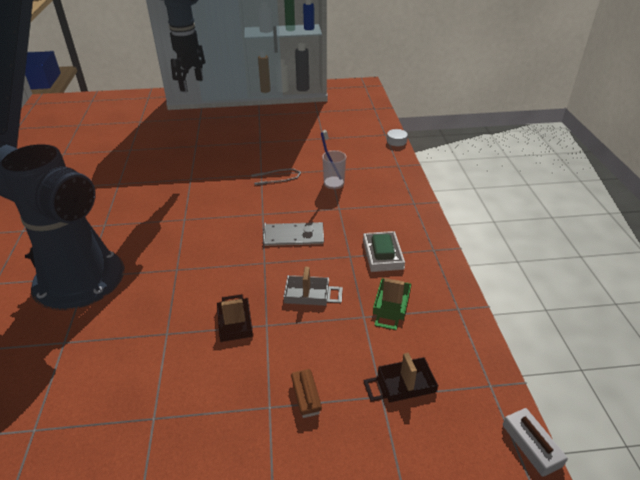

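View pics/wrist0.png

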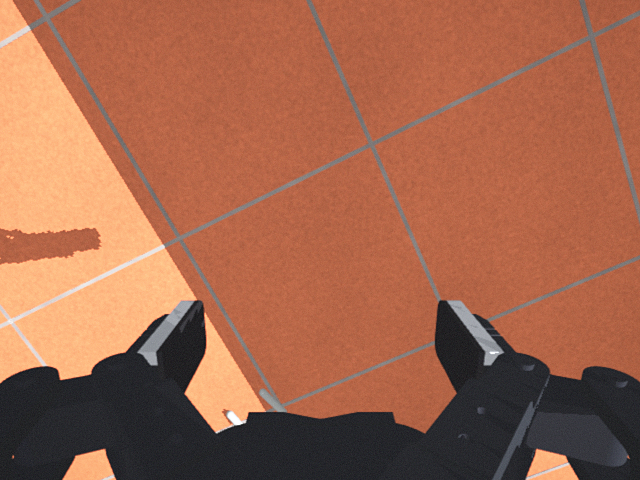

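Candidates for the caddy in the top view:
- grey steel one at (366,262)
- black ones at (395,340) and (476,198)
- green one at (388,186)

The steel one matches the description. I'll check it and the holder in close crops.

```bash
cat > h.py <<'E'
import numpy as np,cv2
from scipy.spatial.transform import Rotation as R
def ray(d,u,v):
    K=d['intrinsics'];c=np.array([(u-K[0,2])/K[0,0],-(v-K[1,2])/K[1,1],-1.])
    return np.array(d['origin']),R.from_quat(d['orientation']).apply(c)
def onz(d,u,v,z):
    o,r=ray(d,u,v);return o+r*(z-o[2])/r[2]
def proj(d,p):
    c=R.from_quat(d['orientation']).inv().apply(np.array(p)-d['origin']);K=d['intrinsics']
    return np.array([K[0,2]+K[0,0]*c[0]/-c[2],K[1,2]-K[1,1]*c[1]/-c[2]])
def tri(d1,p1,d2,p2):
    o1,r1=ray(d1,*p1);o2,r2=ray(d2,*p2)
    t=np.linalg.lstsq(np.c_[r1,-r2],o2-o1,rcond=None)[0]
    a=o1+r1*t[0];b=o2+r2*t[1];return (a+b)/2,np.linalg.norm(a-b)
E
python3 - <<'E'
import cv2
t=cv2.imread('pics/top0.png');s=cv2.imread('pics/side0.png')
cv2.imwrite('pics/c1.png',cv2.resize(t[220:320,235:400],None,fx=4.8,fy=4.8,interpolation=cv2.INTER_CUBIC))
cv2.imwrite('pics/c2.png',cv2.resize(s[210:320,250:360],None,fx=5,fy=5,interpolation=cv2.INTER_CUBIC))
E
```

```text
(no output)
```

View pics/c1.png

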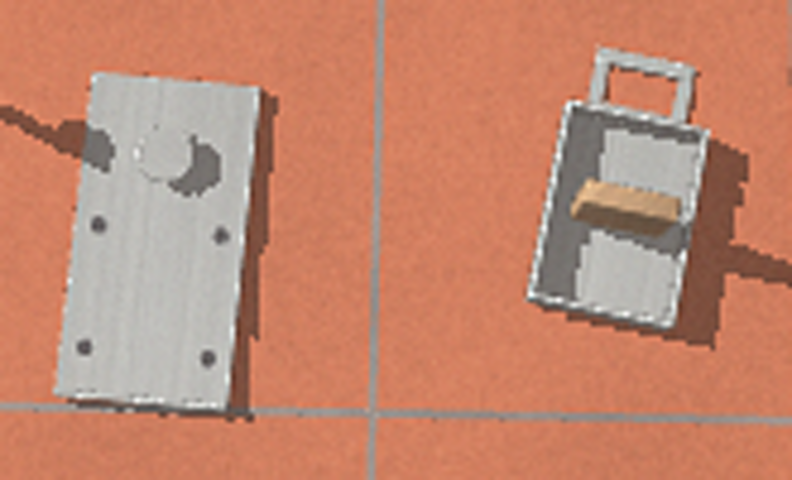

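View pics/c2.png

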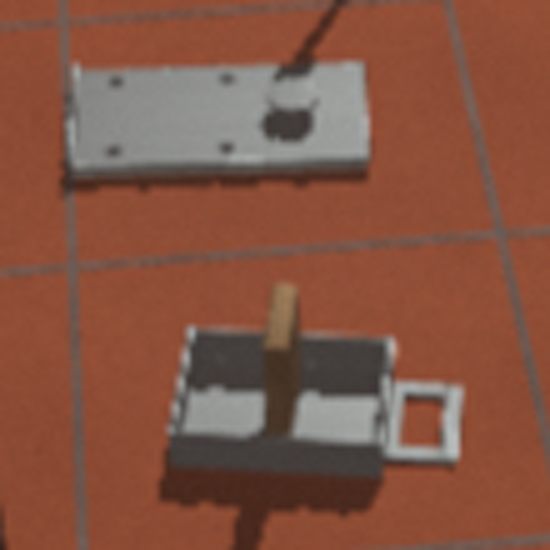

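```bash
cat > m.py <<'E'
from cell import manip
from h import *
import pickle
D={}
for n in ('side','top'):
    D[n]=manip.get_image(n)
pickle.dump(D,open('D0.pkl','wb'))
t=D['top']
f=lambda u,v,z:onz(t,235+u/4.8,220+v/4.8,z)
def rep(nm,pts,z):
    P=np.array([f(u,v,z) for u,v in pts]);print(nm,P[:,:2].round(4).tolist())
    print(' sides',[round(np.linalg.norm(P[i]-P[(i+1)%4]),4) for i in range(4)],'ctr',P.mean(0).round(4))
    ax=(P[2]+P[3]-P[0]-P[1]);ay=(P[1]+P[2]-P[0]-P[3]);print(' yaw x',np.arctan2(ax[1],ax[0]),'y',np.arctan2(ay[1],ay[0]))
rep('holder',[(93,74),(260,88),(228,407),(57,393)],.008)
rep('caddy',[(570,102),(708,130),(672,327),(530,298)],.022)
print('head',f(165,155,.020)); 
s=manip.get_state();print(R.from_quat(s['tcp_rot']).as_matrix().round(3),s['clock'])
# stud head triangulate; plate corners triangulate
g=lambda u,v:(250+u/5,210+v/5);k=lambda u,v:(235+u/4.8,220+v/4.8)
for nm,a,b in [('head',(165,155),(292,92)),('pl far-right',(260,88),(368,162)),('pl far-left',(93,74),(362,62)),('pl near-right',(228,407),(72,168)),('pl near-left',(57,393),(76,66))]:
    print(nm,tri(t,k(*a),D['side'],g(*b)))
E
python3 m.py
```

```text
holder [[0.6224, 0.141], [0.6172, 0.0582], [0.4602, 0.0688], [0.4654, 0.1511]]
 sides [np.float64(0.083), np.float64(0.1574), np.float64(0.0825), np.float64(0.1573)] ctr [0.5413 0.1048 0.008 ]
 yaw x 3.0756629894399143 y -1.6333369246124134
caddy [[0.6111, -0.0947], [0.5986, -0.1627], [0.5017, -0.1444], [0.5144, -0.0756]]
 sides [np.float64(0.0691), np.float64(0.0986), np.float64(0.0699), np.float64(0.0986)] ctr [ 0.5564 -0.1193  0.022 ]
 yaw x 2.9510501291527595 y -1.7521026360971916
head [0.58064425 0.10276386 0.02      ]
[[-0.9    0.436 -0.001]
 [ 0.436  0.9   -0.001]
 [ 0.    -0.001 -1.   ]] 0.25
head (array([0.58268931, 0.10296138, 0.0193462 ]), np.float64(0.0038386047111840407))
pl far-right (array([0.61938918, 0.05846454, 0.00376157]), np.float64(0.0025981301943801124))
pl far-left (array([0.62469911, 0.14132172, 0.00650598]), np.float64(0.003925810213236883))
pl near-right (array([0.46249301, 0.06904951, 0.00601208]), np.float64(0.004330033019519837))
pl near-left (array([0.46728367, 0.15091461, 0.01078843]), np.float64(0.003969857878865548))
```

Emit:
drive_tool --pt "0 0 0" --pt "0 0 0" --pt "-2.5 -4.1 0" --pt "-2.5 -4.1 0" --pt "-2.5 -4.1 0" --pt "-2.5 -4.1 0" --pt "-2.5 -4.1 0" --pt "-2.5 -4.1 0" --pt "-2.5 -4.1 0" --pt "-2.5 -4.1 0" --pt "-2.5 -4.1 0" --pt "-2.5 -4.1 0" --spin '[-0.13, -0.13, 0, 0, 0, 0, 0, 0, 0, 0, 0, 0]'

```text
clock: 1.45
tool_pos: [0.4502, 0.1052, 0.4034]
tcp_rot: [0.083, 0.997, 0.002, 0.003]
contact_force: [0.8, 0.2, -0.6]
width: 0.085
```

```bash
cat > go.py <<'E'
import sys
from cell import manip
from h import *
# usage: go.py x y yaw ztcp
tx,ty,yaw,tz=map(float,sys.argv[1:5])
s=manip.get_state();M=R.from_quat(s['tcp_rot']).as_matrix();p=s['tool_pos']
ps=np.arctan2(M[1,0],M[0,0])
print('clk',s['clock'],'p',p.round(4),'yaw',ps.round(4),'w',s['width'],'F',np.round(s['contact_force'],1),'tilt',np.round(M[:2,2],4))
d=M.T@(np.array([tx,ty,tz])-p);print('delta cm',(d*100).round(2),'spin',round(-((yaw-ps+np.pi)%(2*np.pi)-np.pi),3))
E
python3 go.py .5157 -.1112 2.951 .30
```

```text
clk 1.45 p [0.4502 0.1052 0.4034] yaw 2.9756 w 0.0850346681827475 F [ 0.8  0.2 -0.6] tilt [0.0054 0.0039]
delta cm [ -9.99 -20.31  10.29] spin 0.025
```

Emit:
drive_tool --pt "-2 -4 2" --pt "-2 -4 2" --pt "-2 -4 2" --pt "-2 -4 2" --pt "-2 -4 2" --pt "0 0 0" --spin '[0.025, 0, 0, 0, 0, 0]'

```text
clock: 2.05
tool_pos: [0.5166, -0.1214, 0.304]
tcp_rot: [0.1, 0.995, 0.001, 0.01]
contact_force: [-0.2, 0.1, 0.5]
width: 0.0851
```

```bash
python3 go.py .5157 -.1112 2.951 .30
python3 - <<'E'
from cell import manip
from h import *
import pickle
D={n:manip.get_image(n) for n in('wrist','side','top')}
pickle.dump(D,open('D1.pkl','wb'))
for n in D: cv2.imwrite(f'pics/{n}1.png',D[n]['image'])
E
```

```text
clk 2.05 p [ 0.5166 -0.1214  0.304 ] yaw 2.9418 w 0.0851147692291331 F [-0.2  0.1  0.5] tilt [0.02   0.0003]
delta cm [0.3  0.98 0.4 ] spin -0.009
```

View pics/wrist1.png

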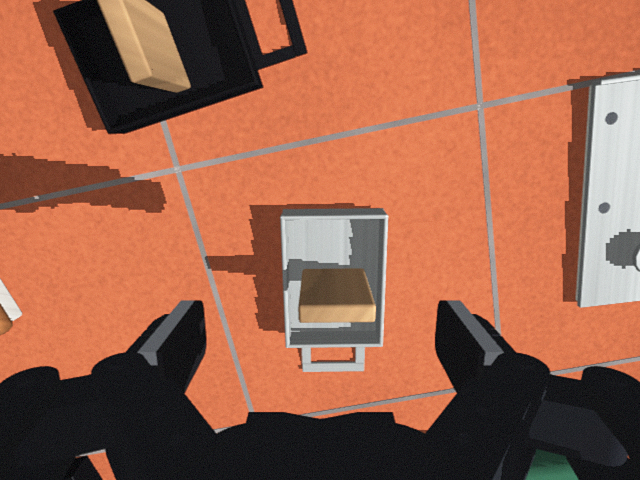

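The wrist view shows the steel caddy with its rim corners at about (281,211), (387,210), (383,346) and (288,347), and the lug at (333,358). That matches the description.

Run:
```python
from h import *
import pickle
D=pickle.load(open('D1.pkl','rb'));w=D['wrist']
c=w['image'][195:385,260:410];cv2.imwrite('pics/c3.png',cv2.resize(c,None,fx=3.1,fy=3.1,interpolation=cv2.INTER_CUBIC))
P=np.array([onz(w,u,v,.022) for u,v in [(288,347),(383,346),(387,211),(281,211)]])
print(P.round(4));print([np.linalg.norm(P[i]-P[(i+1)%4]).round(4) for i in range(4)],P.mean(0))
ax=P[2]+P[3]-P[0]-P[1];print(np.arctan2(ax[1],ax[0]))
ay=P[1]+P[2]-P[0]-P[3];print(np.arctan2(ay[1],ay[0]))
```

```text
[[ 0.5998 -0.16    0.022 ]
 [ 0.613  -0.0913  0.022 ]
 [ 0.5133 -0.0732  0.022 ]
 [ 0.4993 -0.1419  0.022 ]]
[np.float64(0.0699), np.float64(0.1014), np.float64(0.0701), np.float64(0.1021)] [ 0.55635647 -0.11660741  0.022     ]
2.963356855292797
1.375968000240023
```

View pics/c3.png

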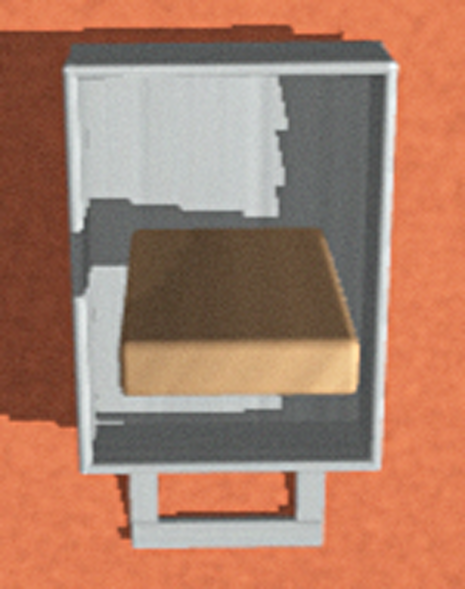

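Emit:
drive_tool --pt "0.3 0.5 1.3" --pt "0.3 0.6 1.3" --pt "0 0 1.3" --pt "0 0 1.3" --pt "0 0 1" --pt "0 0 0" --spin '[-0.014, 0, 0, 0, 0, 0]'

```text
clock: 2.8
tool_pos: [0.5103, -0.0934, 0.2476]
tcp_rot: [0.084, 0.996, 0.002, 0.011]
contact_force: [0.2, 0.5, -0.3]
width: 0.0858
```

```bash
python3 go.py .5137 -.1104 2.955 .174
python3 - <<'E'
from cell import manip
from h import *
import pickle
d=manip.get_image('wrist');cv2.imwrite('pics/w2.png',d['image'])
E
```

```text
clk 2.8 p [ 0.5103 -0.0934  0.2476] yaw 2.9741 w 0.08583104429352252 F [ 0.2  0.5 -0.3] tilt [0.0225 0.0024]
delta cm [-0.46 -1.66  7.36] spin 0.019
```

View pics/w2.png

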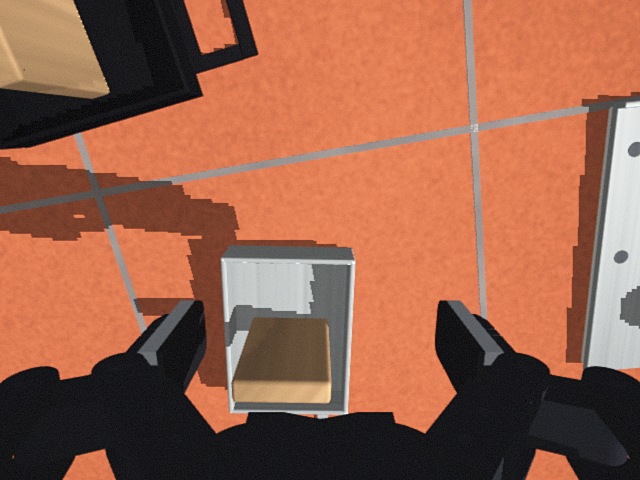

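Emit:
drive_tool --pt "-0.3 -0.8 0" --pt "-0.2 -0.8 0" --pt "0 0 0" --pt "0 0 0" --spin '[0.019, 0, 0, 0]'

```text
clock: 3.25
tool_pos: [0.5136, -0.1115, 0.2505]
tcp_rot: [0.094, 0.996, 0.001, 0.014]
contact_force: [-0.2, -0.4, -0.3]
width: 0.0852
```

```bash
python3 go.py .5137 -.1104 2.955 .174
```

```text
clk 3.25 p [ 0.5136 -0.1115  0.2505] yaw 2.9542 w 0.08524328888889308 F [-0.2 -0.4 -0.3] tilt [0.0277 0.    ]
delta cm [0.22 0.07 7.65] spin -0.001
```

Emit:
drive_tool --pt "0 0.1 1.2" --pt "0 0 1.2" --pt "0 0 1.2" --pt "0 0 1.0" --pt "0 0 0" --pt "0 0 0" --spin '[0, 0, 0, 0, 0, 0]'

```text
clock: 3.85
tool_pos: [0.5147, -0.1106, 0.1992]
tcp_rot: [0.094, 0.995, 0.002, 0.013]
contact_force: [0.1, 0.1, 0.5]
width: 0.0852
```

```bash
python3 go.py .512 -.1104 2.955 .174
python3 - <<'E'
from cell import manip
from h import *
a=manip.get_image('wrist')['image'];b=manip.get_image('side')['image'][200:340,220:420]
cv2.imwrite('pics/w3.png',a);cv2.imwrite('pics/s3.png',cv2.resize(b,None,fx=4,fy=4,interpolation=cv2.INTER_CUBIC))
E
```

```text
clk 3.85 p [ 0.5147 -0.1106  0.1992] yaw 2.9534 w 0.08523183202535871 F [0.1 0.1 0.5] tilt [0.0253 0.0012]
delta cm [ 0.33 -0.05  2.51] spin -0.002
```

View pics/w3.png

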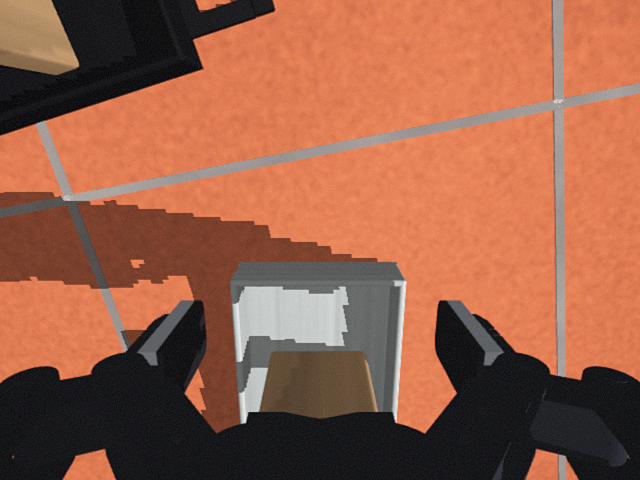

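View pics/s3.png

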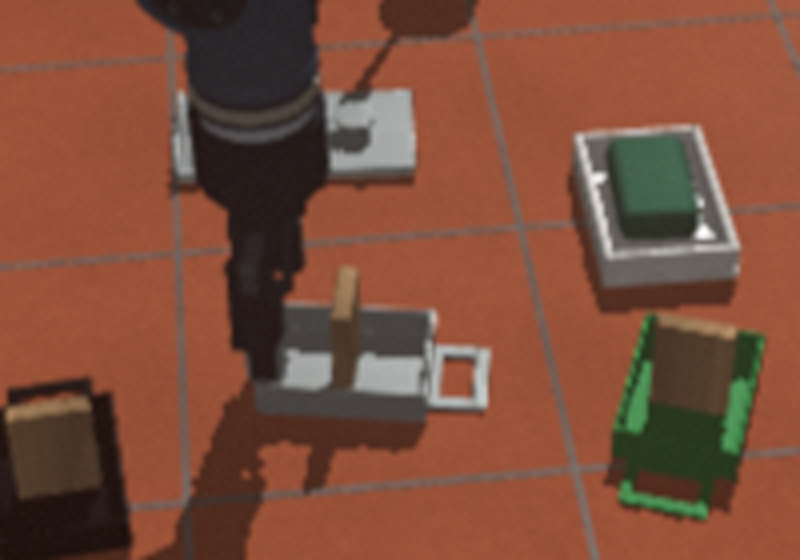

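The wrist view shows the caddy centred between the pads: walls at columns 237 and 402, pads at 204 and 437. I'll go down and close.

Emit:
drive_tool --pt "0.1 0 0.8" --pt "0.1 0 0.8" --pt "0.1 0 0.8" --pt "0 0 0" --pt "0 0 0" --spin '[0, 0, 0, 0, 0]'

```text
clock: 4.45
tool_pos: [0.5126, -0.1101, 0.1744]
tcp_rot: [0.094, 0.995, 0.001, 0.014]
contact_force: [-0.1, -0.2, -0.2]
width: 0.0855
```

```bash
python3 go.py .512 -.1104 2.955 .174
python3 - <<'E'
from cell import manip
from h import *
a=manip.get_image('wrist')['image'];b=manip.get_image('side')['image'][200:340,220:420]
cv2.imwrite('pics/w4.png',a);cv2.imwrite('pics/s4.png',cv2.resize(b,None,fx=4,fy=4,interpolation=cv2.INTER_CUBIC))
E
```

```text
clk 4.45 p [ 0.5126 -0.1101  0.1744] yaw 2.9535 w 0.08546727136559483 F [-0.1 -0.2 -0.2] tilt [ 0.0281 -0.    ]
delta cm [ 0.06 -0.04  0.04] spin -0.002
```

View pics/s4.png

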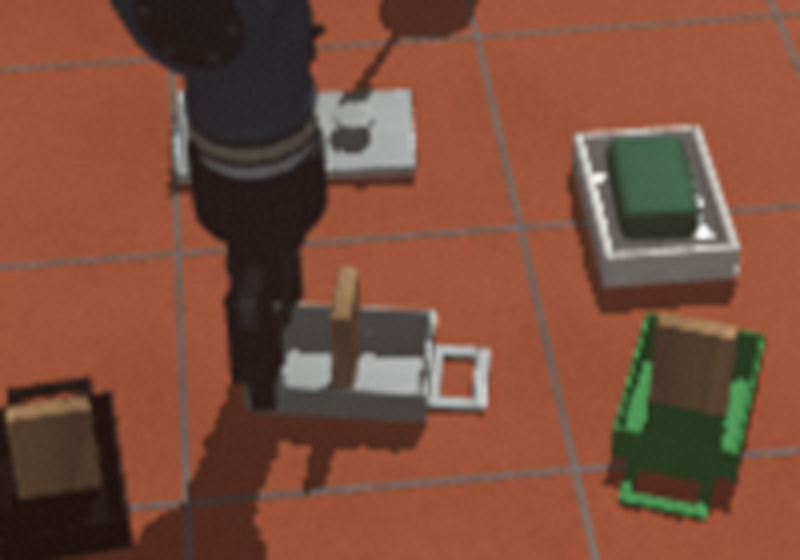

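Emit:
drive_tool --pt "0 0 0" --pt "0 0 0" --pt "0 0 0" --pt "0 0 0" --pt "0 0 0" --pt "0 0 0" --spin '[0, 0, 0, 0, 0, 0]' --gripper 5.5

```text
clock: 5.15
tool_pos: [0.5127, -0.1101, 0.1755]
tcp_rot: [0.094, 0.995, 0.001, 0.015]
contact_force: [-0.2, 0.5, -0.6]
width: 0.0703
```

```bash
python3 go.py .512 -.1104 2.955 .174
```

```text
clk 5.15 p [ 0.5127 -0.1101  0.1755] yaw 2.9534 w 0.07025096190069487 F [-0.2  0.5 -0.6] tilt [ 0.0292 -0.0006]
delta cm [ 0.07 -0.04  0.15] spin -0.002
```

Emit:
drive_tool --pt "0 0 -0.5" --pt "0 0 -0.5" --pt "0 0 -0.5" --pt "0 0 -0.5" --pt "0 0 0" --spin '[0, 0, 0, 0, 0]'

```text
clock: 5.65
tool_pos: [0.5116, -0.1099, 0.1968]
tcp_rot: [0.094, 0.996, 0.001, 0.014]
contact_force: [0.4, -1.4, -2.1]
width: 0.0702
```

```bash
python3 go.py .512 -.1104 2.955 .174
cat > see.py <<'E'
import sys
from cell import manip
from h import *
import pickle
n=sys.argv[1];x0,y0,x1,y1=map(int,sys.argv[2:6])
D={k:manip.get_image(k) for k in ('side','top')}
pickle.dump(D,open(f'D_{n}.pkl','wb'))
b=D['side']['image'][y0:y1,x0:x1];f=min(800/b.shape[1],600/b.shape[0])
cv2.imwrite(f'pics/s{n}.png',cv2.resize(b,None,fx=f,fy=f,interpolation=cv2.INTER_CUBIC));print('scale',f)
E
python3 see.py 5 220 200 420 340
```

```text
clk 5.65 p [ 0.5116 -0.1099  0.1968] yaw 2.9537 w 0.07020549526455755 F [ 0.4 -1.4 -2.1] tilt [0.0272 0.0002]
delta cm [ 0.01 -0.06  2.28] spin -0.001
scale 4.0
```

View pics/s5.png

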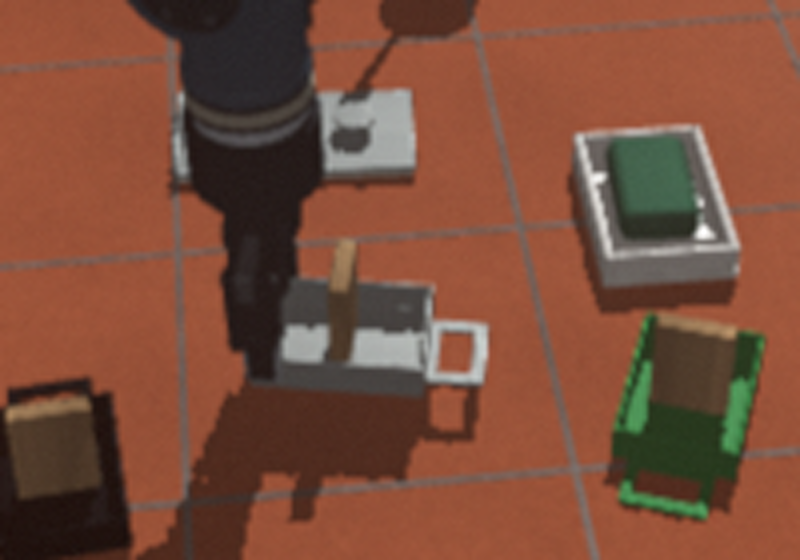

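The grip holds the caddy rigid against its own weight: in the side view it lifts level. I need a hinge, so I'll ease the grip in small steps and watch.

Emit:
drive_tool --pt "0 0 0" --pt "0 0 0" --spin '[0, 0]' --gripper 6.9

```text
clock: 5.95
tool_pos: [0.5114, -0.1098, 0.1961]
tcp_rot: [0.094, 0.996, 0.002, 0.013]
contact_force: [0.7, -0.1, -2.5]
width: 0.0702
```

Emit:
drive_tool --pt "0 0 0" --pt "0 0 0" --spin '[0, 0]' --gripper 7.0

```text
clock: 6.15
tool_pos: [0.5113, -0.1097, 0.1958]
tcp_rot: [0.094, 0.996, 0.002, 0.013]
contact_force: [-0.4, 0.0, -1.6]
width: 0.0705
```

```bash
python3 go.py .512 -.1104 2.955 .174;python3 see.py 6 220 200 420 340
```

```text
clk 6.15 p [ 0.5113 -0.1097  0.1958] yaw 2.9537 w 0.07048897668871935 F [-0.4  0.  -1.6] tilt [0.0254 0.0011]
delta cm [-0.03 -0.07  2.18] spin -0.001
scale 4.0
```

View pics/s6.png

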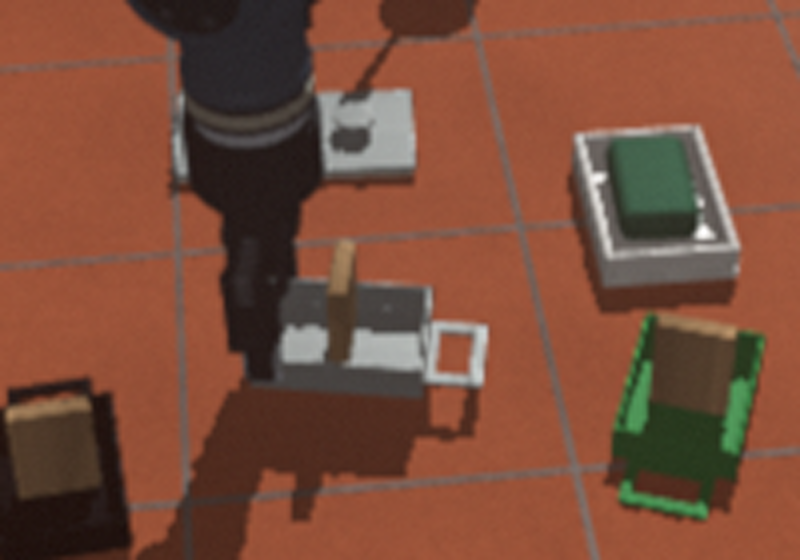

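Emit:
drive_tool --pt "0 0 0" --pt "0 0 0" --spin '[0, 0]' --gripper 7.03

```text
clock: 6.45
tool_pos: [0.5113, -0.1097, 0.1957]
tcp_rot: [0.094, 0.996, 0.002, 0.012]
contact_force: [0.9, -0.9, -1.7]
width: 0.0704
```

```bash
python3 see.py 7 220 200 420 340
```

```text
scale 4.0
```

Emit:
drive_tool --pt "0 0 0" --pt "0 0 0" --spin '[0, 0]' --gripper 7.06

```text
clock: 6.75
tool_pos: [0.5113, -0.1097, 0.1957]
tcp_rot: [0.094, 0.996, 0.002, 0.013]
contact_force: [-0.6, -0.9, -2.7]
width: 0.0709
```

```bash
python3 see.py 8 220 200 420 340; python3 -c "
import cv2,numpy as np
a=cv2.imread('pics/s7.png');b=cv2.imread('pics/s8.png')
cv2.imwrite('pics/s78.png',np.hstack([a[180:480,200:600],b[180:480,200:600]]))"
```

```text
scale 4.0
```

View pics/s78.png

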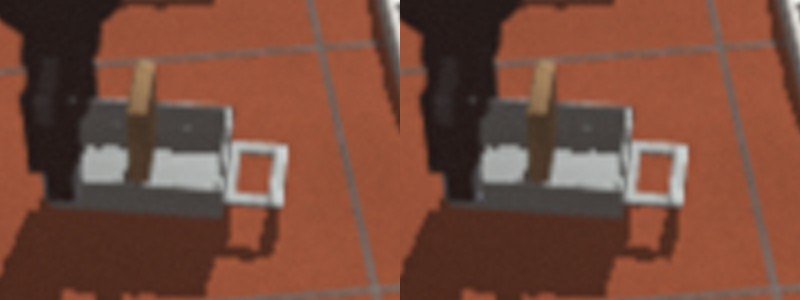

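Emit:
drive_tool --pt "0 0 0" --pt "0 0 0" --spin '[0, 0]' --gripper 7.09

```text
clock: 7.05
tool_pos: [0.5113, -0.1097, 0.1957]
tcp_rot: [0.094, 0.996, 0.002, 0.013]
contact_force: [-0.7, 0.6, -2.6]
width: 0.0712
```

```bash
python3 see.py 7 220 200 420 340
```

```text
scale 4.0
```

Emit:
drive_tool --pt "0 0 0" --pt "0 0 0" --spin '[0, 0]' --gripper 7.12

```text
clock: 7.35
tool_pos: [0.5113, -0.1097, 0.1957]
tcp_rot: [0.094, 0.996, 0.002, 0.013]
contact_force: [0.2, -0.3, -2.7]
width: 0.0709
```

```bash
python3 see.py 8 220 200 420 340; python3 -c "
import cv2,numpy as np
a=cv2.imread('pics/s7.png');b=cv2.imread('pics/s8.png')
cv2.imwrite('pics/s78b.png',np.hstack([a[180:480,200:600],b[180:480,200:600]]))"
```

```text
scale 4.0
```

View pics/s78b.png

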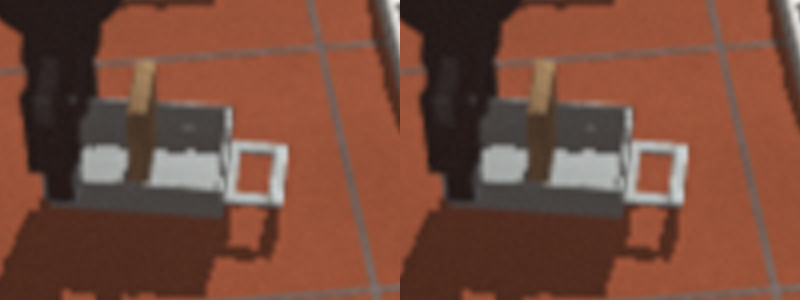

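Emit:
drive_tool --pt "0 0 0" --pt "0 0 0" --spin '[0, 0]' --gripper 7.15

```text
clock: 7.65
tool_pos: [0.5113, -0.1097, 0.1957]
tcp_rot: [0.094, 0.996, 0.002, 0.013]
contact_force: [0.1, 0.5, -1.7]
width: 0.0718
```

Emit:
drive_tool --pt "0 0 0" --pt "0 0 0" --spin '[0, 0]' --gripper 7.17

```text
clock: 7.85
tool_pos: [0.5114, -0.1098, 0.1958]
tcp_rot: [0.094, 0.996, 0.002, 0.013]
contact_force: [-0.3, 0.1, -2.0]
width: 0.0717
```

Emit:
drive_tool --pt "0 0 0" --pt "0 0 0" --spin '[0, 0]' --gripper 7.19

```text
clock: 8.05
tool_pos: [0.5114, -0.1098, 0.1959]
tcp_rot: [0.094, 0.996, 0.002, 0.013]
contact_force: [-0.6, 0.1, -1.5]
width: 0.0719
```

```bash
python3 see.py 9 220 200 420 340; python3 go.py .512 -.1104 2.955 .174
```

```text
scale 4.0
clk 8.15 p [ 0.5114 -0.1098  0.1959] yaw 2.9537 w 0.07206693521116793 F [ 0.1  0.5 -2.3] tilt [0.0259 0.0008]
delta cm [-0.02 -0.06  2.2 ] spin -0.001
```

View pics/s9.png

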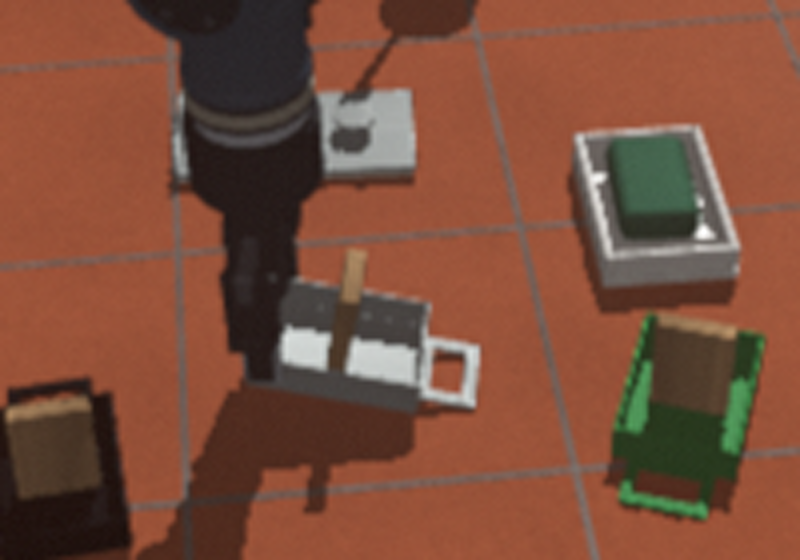

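The hinge works at 7.19: the side view shows the caddy tipped lug down. I'll lift slowly so it tips further.

Emit:
drive_tool --pt "0 0 -0.4" --pt "0 0 -0.4" --pt "0 0 -0.4" --pt "0 0 -0.4" --pt "0 0 0" --pt "0 0 0" --spin '[0, 0, 0, 0, 0, 0]'

```text
clock: 8.75
tool_pos: [0.5114, -0.11, 0.214]
tcp_rot: [0.094, 0.995, 0.001, 0.014]
contact_force: [0.5, 0.9, -1.9]
width: 0.0716
```

```bash
python3 see.py 10 220 200 420 340; python3 go.py .512 -.1104 2.955 .174
```

```text
scale 4.0
clk 8.85 p [ 0.5114 -0.11    0.2139] yaw 2.9537 w 0.07210866830980597 F [-0.1  0.6 -1.8] tilt [ 0.028  -0.0001]
delta cm [ 0.04 -0.05  3.99] spin -0.001
```

View pics/s10.png

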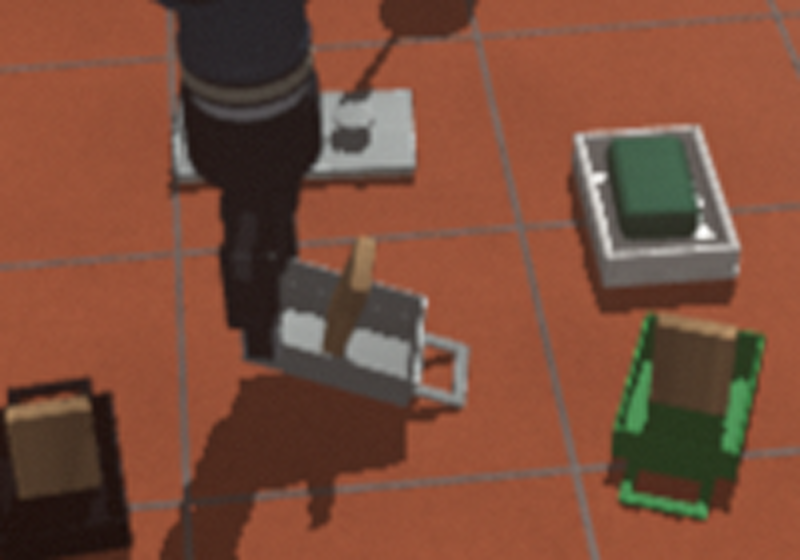

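Emit:
drive_tool --pt "0 0 -0.4" --pt "0 0 -0.4" --pt "0 0 -0.4" --pt "0 0 -0.4" --pt "0 0 -0.4" --pt "0 0 -0.4" --pt "0 0 0" --pt "0 0 0" --spin '[0, 0, 0, 0, 0, 0, 0, 0]'

```text
clock: 9.65
tool_pos: [0.5105, -0.1099, 0.24]
tcp_rot: [0.094, 0.995, 0.001, 0.014]
contact_force: [0.1, -0.2, -2.0]
width: 0.0719
```

```bash
python3 see.py 11 220 200 420 340; python3 go.py .512 -.1104 2.955 .174
```

```text
scale 4.0
clk 9.75 p [ 0.5105 -0.1099  0.2398] yaw 2.9536 w 0.07186325914254492 F [-0.7 -0.8 -1.7] tilt [0.0275 0.0001]
delta cm [ 0.02 -0.06  6.59] spin -0.001
```

View pics/s11.png

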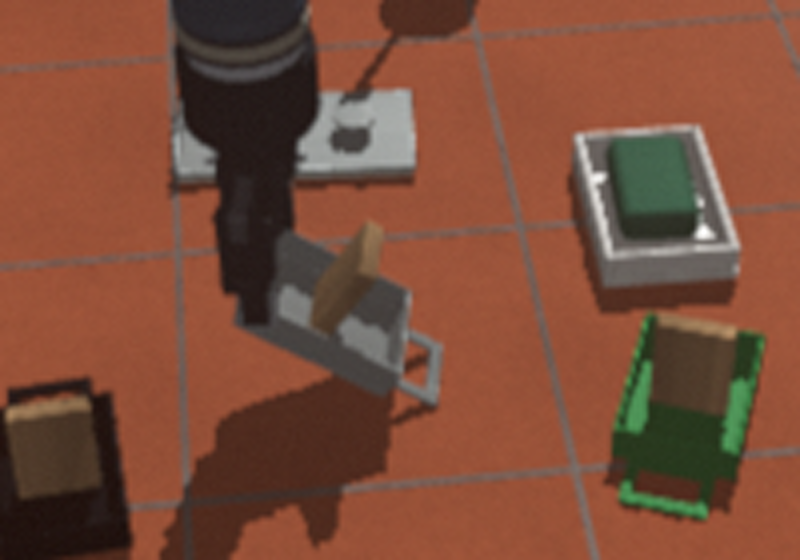

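```bash
cat > tilt.py <<'E'
import sys,pickle
from cell import manip
from h import *
# tilt.py name yaw x0 y0 scale  u1 v1 u2 v2 ... (points on near outer wall plane; side crop)
n=sys.argv[1];yaw,x0,y0,sc=map(float,sys.argv[2:6]);a=list(map(float,sys.argv[6:]))
s=manip.get_state();M=R.from_quat(s['tcp_rot']).as_matrix();D=pickle.load(open(f'D_{n}.pkl','rb'))['side']
tip=s['tool_pos']+M[:,2]*.158;nn=np.array([-np.sin(yaw),np.cos(yaw),0]);ax=np.array([np.cos(yaw),np.sin(yaw),0])
off=.036
print('pad',tip.round(4))
Q=[]
for u,v in zip(a[::2],a[1::2]):
    o,r=ray(D,x0+u/sc,y0+v/sc);t=((tip+nn*off-o)@nn)/(r@nn);p=o+r*t
    Q.append(((p-tip)@ax,p[2]));print(u,v,p.round(4),'along x rel pad',((p-tip)@ax).round(4))
for i in range(len(Q)-1):
    print('len',np.hypot(Q[i+1][0]-Q[i][0],Q[i+1][1]-Q[i][1]).round(4),'ang',np.arctan2(Q[i][1]-Q[i+1][1],Q[i][0]-Q[i+1][0]).round(3))
E
python3 tilt.py 11 2.9535 220 200 4 237 325 393 396; python3 -c "
import cv2
a=cv2.imread('pics/s11.png')[200:430,200:460];cv2.imwrite('pics/s11z.png',cv2.resize(a,None,fx=2.6,fy=2.6,interpolation=cv2.INTER_CUBIC))"
```

```text
pad [ 0.5148 -0.1099  0.0819]
237.0 325.0 [ 0.4975 -0.1432  0.0684] along x rel pad 0.0109
393.0 396.0 [ 0.5838 -0.1597  0.0179] along x rel pad -0.0771
len 0.1014 ang 0.521
```

View pics/s11z.png

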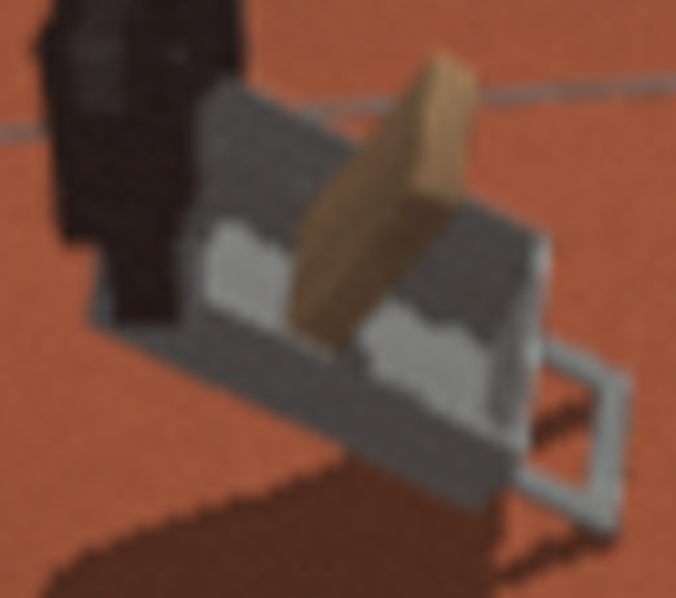

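Measured tilt is 0.52 rad, and the edge length checks at 101 mm. I'll raise it slightly to about 0.55, grip firmly and lift off.

Emit:
drive_tool --pt "0 0 -0.2" --pt "0 0 -0.1" --pt "0 0 0" --pt "0 0 0" --spin '[0, 0, 0, 0]'

```text
clock: 10.15
tool_pos: [0.5103, -0.1099, 0.2426]
tcp_rot: [0.094, 0.995, 0.002, 0.013]
contact_force: [1.2, 1.0, -2.1]
width: 0.0718
```

Emit:
drive_tool --pt "0 0 0" --pt "0 0 0" --pt "0 0 0" --pt "0 0 -0.3" --pt "0 0 -0.6" --pt "0 0 -0.6" --pt "0 0 -0.9" --pt "0 0 -0.9" --pt "0 0 -0.9" --pt "0 0 -0.9" --pt "0 0 0" --pt "0 0 0" --spin '[0, 0, 0, 0, 0, 0, 0, 0, 0, 0, 0, 0]' --gripper 6.0

```text
clock: 11.35
tool_pos: [0.5084, -0.1097, 0.2991]
tcp_rot: [0.094, 0.996, 0.001, 0.013]
contact_force: [0.9, 0.2, -2.1]
width: 0.0698
```

```bash
python3 see.py 12 220 160 420 310; python3 go.py .512 -.1104 2.955 .174
```

```text
scale 4.0
clk 11.45 p [ 0.5084 -0.1097  0.2987] yaw 2.9537 w 0.06982537144903271 F [ 0.5  0.7 -2.3] tilt [0.0261 0.0007]
delta cm [-0.05 -0.07 12.47] spin -0.001
```

View pics/s12.png

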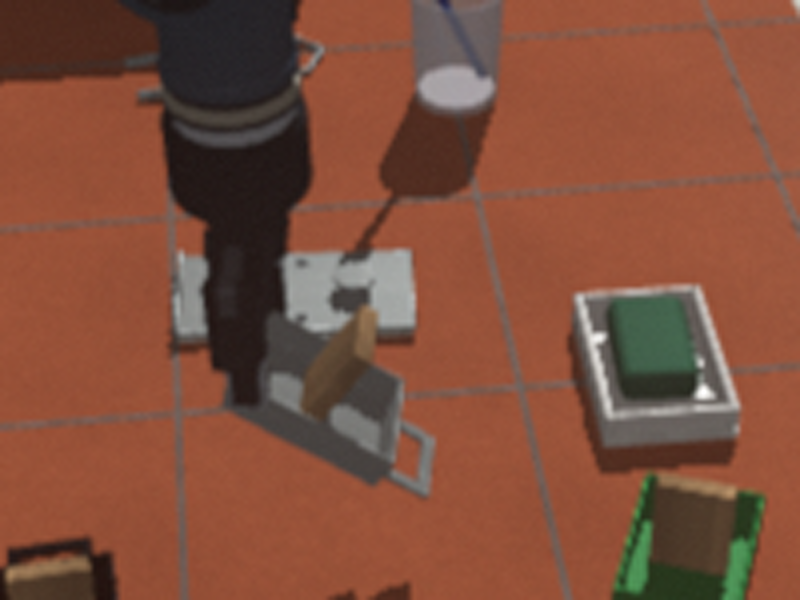

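```bash
python3 tilt.py 12 2.9537 220 160 4 226 402 378 483
python3 - <<'E'
from h import *
import pickle
D=pickle.load(open('D0.pkl','rb'))
for n,z in (('top',.0075),('side',.0075)):
    im=D[n]['image'];hsv=cv2.cvtColor(im,cv2.COLOR_BGR2HSV)
    m=((hsv[...,1]<40)&(hsv[...,2]>60)).astype(np.uint8)
    x0,y0,x1,y1=((240,228,296,312) if n=='top' else (255,216,330,250))
    k=np.zeros_like(m);k[y0:y1,x0:x1]=m[y0:y1,x0:x1]
    k=cv2.morphologyEx(k,cv2.MORPH_CLOSE,np.ones((7,7)))
    cs,_=cv2.findContours(k,cv2.RETR_EXTERNAL,cv2.CHAIN_APPROX_NONE);c=max(cs,key=cv2.contourArea)
    P=np.array([onz(D[n],u,v,z)[:2] for u,v in c[:,0]]).astype(np.float32)
    r=cv2.minAreaRect(P*1000);print(n,r, cv2.contourArea(c))
# screws & head in top crops
t=D['top'];f=lambda u,v,z:onz(t,235+u/4.8,220+v/4.8,z)
S=[f(u,v,.0075) for u,v in [(98,225),(221,235),(85,347),(208,358)]]
a=(S[2]+S[3]-S[0]-S[1]);print('screw yaw',np.arctan2(a[1],a[0]),np.mean(S,0))
a=(S[1]+S[3]-S[0]-S[2]);print('y dir',np.arctan2(a[1],a[0])+np.pi/2, np.array(S).round(4))
E
```

```text
pad [ 0.5125 -0.1096  0.1407]
226.0 402.0 [ 0.495  -0.1429  0.1312] along x rel pad 0.011
378.0 483.0 [ 0.5761 -0.1583  0.0758] along x rel pad -0.0716
len 0.0994 ang 0.591
top ((539.664306640625, 99.83493041992188), (126.75211334228516, 164.43600463867188), 87.48521423339844) 2370.0
side ((541.90576171875, 102.7926025390625), (90.5269775390625, 163.18115234375), 83.65787506103516) 1117.5
screw yaw 3.0761857816695084 [0.51555343 0.10706194 0.0075    ]
y dir -0.06541717130649305 [[0.5473 0.1352 0.0075]
 [0.5436 0.075  0.0075]
 [0.4878 0.1388 0.0075]
 [0.4836 0.0792 0.0075]]
```

Emit:
drive_tool --pt "0 0 0" --pt "0 0 0" --pt "0 0.8 0" --pt "0 1.5 0" --pt "0 2 0" --pt "0 2 0" --pt "0 2 0" --pt "0 2 0" --pt "0 2 0" --pt "0 1.5 0" --pt "0 0.8 0" --pt "0 0 0" --spin '[-0.06, -0.06, 0, 0, 0, 0, 0, 0, 0, 0, 0, 0]'

```text
clock: 12.65
tool_pos: [0.5158, 0.0505, 0.2954]
tcp_rot: [0.036, 0.999, 0.003, 0.008]
contact_force: [-0.8, -0.5, -2.2]
width: 0.0698
```

```bash
python3 go.py .5006 .1084 3.076 .299
```

```text
clk 12.65 p [0.5158 0.0505 0.2954] yaw 3.07 w 0.06976926982541908 F [-0.8 -0.5 -2.2] tilt [0.0161 0.0058]
delta cm [ 1.93  5.67 -0.35] spin -0.006
```

Emit:
drive_tool --pt "0.2 0.6 0" --pt "0.3 1 0" --pt "0.4 1.2 -0.1" --pt "0.4 1.2 -0.1" --pt "0.3 0.9 0" --pt "0.2 0.5 0" --pt "0 0 0" --pt "0 0 0" --spin '[0, 0, 0, 0, 0, 0, 0, 0]'

```text
clock: 13.45
tool_pos: [0.4999, 0.1099, 0.2976]
tcp_rot: [0.037, 0.999, 0.003, 0.007]
contact_force: [0.2, -0.1, -2.8]
width: 0.0703
```

```bash
python3 go.py .5006 .1084 3.076 .299; python3 see.py 13 220 120 420 270;python3 - <<'E'
import pickle,cv2
t=pickle.load(open('D_13.pkl','rb'))['top']['image'];cv2.imwrite('pics/t13.png',cv2.resize(t[200:320,220:330],None,fx=5,fy=5,interpolation=cv2.INTER_CUBIC))
E
```

```text
clk 13.45 p [0.4999 0.1099 0.2976] yaw 3.0681 w 0.07029442324560549 F [ 0.2 -0.1 -2.8] tilt [0.0152 0.0056]
delta cm [-0.08 -0.15 -0.14] spin -0.008
scale 4.0
```

View pics/s13.png

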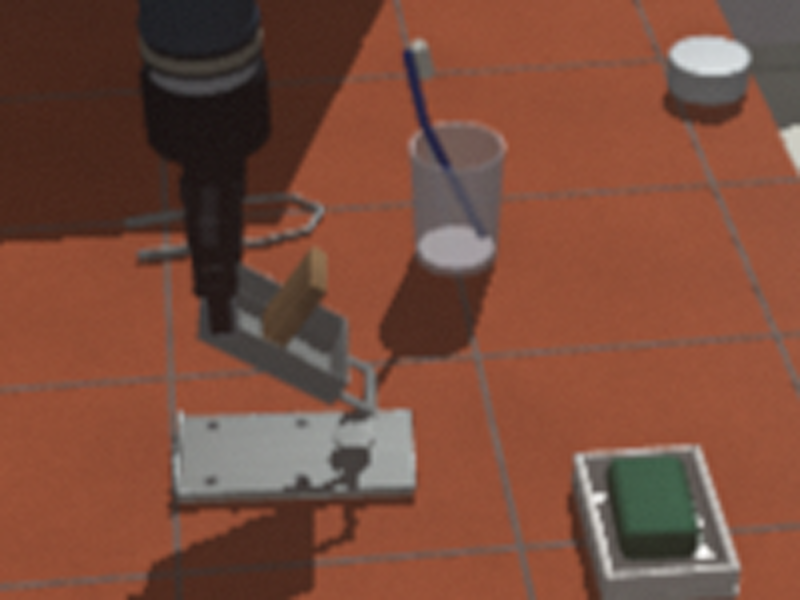

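View pics/t13.png

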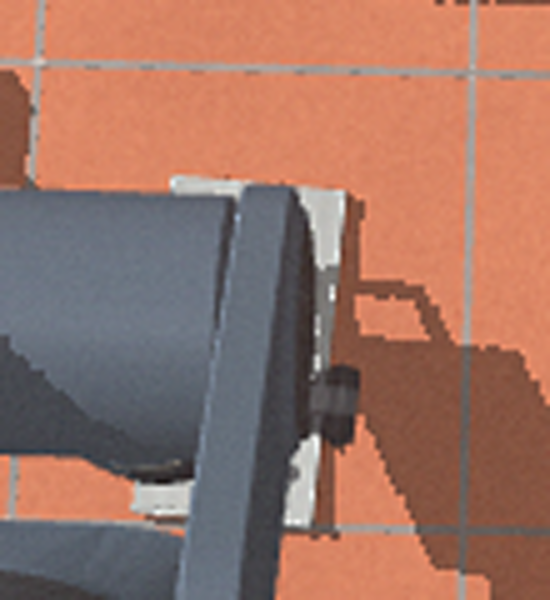

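```bash
cat > z.py <<'E'
import sys,pickle,cv2
n,o,x0,y0,x1,y1=sys.argv[1],sys.argv[2],*map(int,sys.argv[3:7])
b=pickle.load(open(f'D_{n}.pkl','rb'))['side']['image'][y0:y1,x0:x1];f=min(800/b.shape[1],600/b.shape[0])
cv2.imwrite(f'pics/{o}.png',cv2.resize(b,None,fx=f,fy=f,interpolation=cv2.INTER_CUBIC));print(f)
E
python3 z.py 13 z13 260 180 330 250
```

```text
8.571428571428571
```

View pics/z13.png

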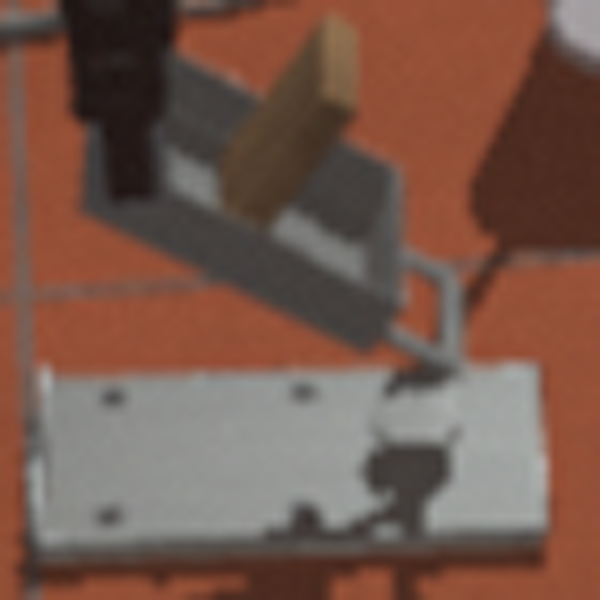

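```bash
python3 tilt.py 13 3.07 260 180 8.5714 84 208 372 352
cat > rel.py <<'E'
import sys,pickle
from cell import manip
from h import *
n=sys.argv[1];lu,lv,hu,hv=map(float,sys.argv[2:6])  # lug end near corner px, head centre px (full image px)
yaw=3.076
s=manip.get_state();M=R.from_quat(s['tcp_rot']).as_matrix();D=pickle.load(open(f'D_{n}.pkl','rb'))['side']
tip=s['tool_pos']+M[:,2]*.158;nn=np.array([-np.sin(yaw),np.cos(yaw),0]);ax=np.array([np.cos(yaw),np.sin(yaw),0])
o,r=ray(D,lu,lv);p=o+r*(((tip+nn*.025-o)@nn)/(r@nn))
h=onz(D,hu,hv,.0195)
print('lug end near',p.round(4),'head',h.round(4),'X0 mm',((p-h)@ax*1000).round(1),'pad-stud y mm',((tip-h)@nn*1000).round(1),'pad-stud x',((tip-h)@ax*1000).round(1))
E
python3 rel.py 13 $(python3 -c "print(260+457/8.5714,180+370/8.5714,260+418/8.5714,180+414/8.5714)")
```

```text
pad [0.5024 0.1105 0.1396]
84.0 208.0 [0.4873 0.0755 0.1272] along x rel pad 0.0125
372.0 352.0 [0.5698 0.0696 0.0713] along x rel pad -0.0701
len 0.0998 ang 0.595
lug end near [0.5961 0.0793 0.0547] head [0.5856 0.1036 0.0195] X0 mm -12.1 pad-stud y mm -1.4 pad-stud x 83.5
```

Emit:
drive_tool --pt "-0.3 -0.1 0.2" --pt "-0.4 -0.1 0.5" --pt "-0.3 0 0.6" --pt "0 0 0.6" --pt "0 0 0.4" --pt "0 0 0" --pt "0 0 0" --spin '[-0.008, 0, 0, 0, 0, 0, 0]'

```text
clock: 14.25
tool_pos: [0.512, 0.1052, 0.2717]
tcp_rot: [0.034, 0.999, 0.003, 0.007]
contact_force: [0.1, 0.2, -2.4]
width: 0.0703
```

```bash
python3 go.py .51 .1065 3.076 .272; python3 see.py 14 220 120 420 270;python3 z.py 14 z14 260 185 330 250
```

```text
clk 14.25 p [0.512  0.1052 0.2717] yaw 3.0735 w 0.07026632053582438 F [ 0.1  0.2 -2.4] tilt [0.0144 0.0054]
delta cm [ 0.2   0.11 -0.03] spin -0.002
scale 4.0
9.23076923076923
```

View pics/z14.png

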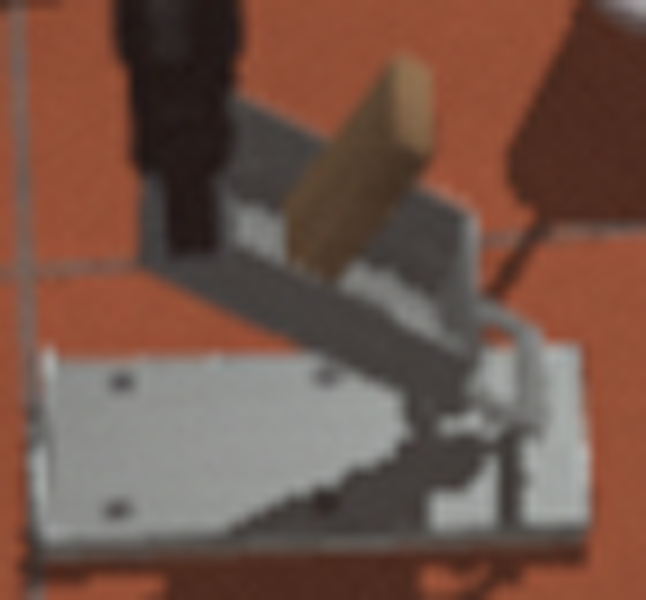

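```bash
python3 rel.py 14 319.0 232.1 308.77 228.3; python3 tilt.py 14 3.0735 260 185 9.2308 140 262 430 410;  python3 - <<'E'
import pickle,cv2
b=pickle.load(open('D_14.pkl','rb'))['side']['image'][212:242,295:330]
cv2.imwrite('pics/z14b.png',cv2.resize(b,None,fx=20,fy=20,interpolation=cv2.INTER_CUBIC))
E
```

```text
lug end near [0.6103 0.0747 0.027 ] head [0.5856 0.1036 0.0195] X0 mm -26.6 pad-stud y mm 2.2 pad-stud x 71.4
pad [0.5143 0.1061 0.114 ]
140.0 262.0 [0.499  0.0711 0.101 ] along x rel pad 0.0129
430.0 410.0 [0.5771 0.0657 0.0462] along x rel pad -0.0654
len 0.0956 ang 0.611
```

View pics/z14b.png

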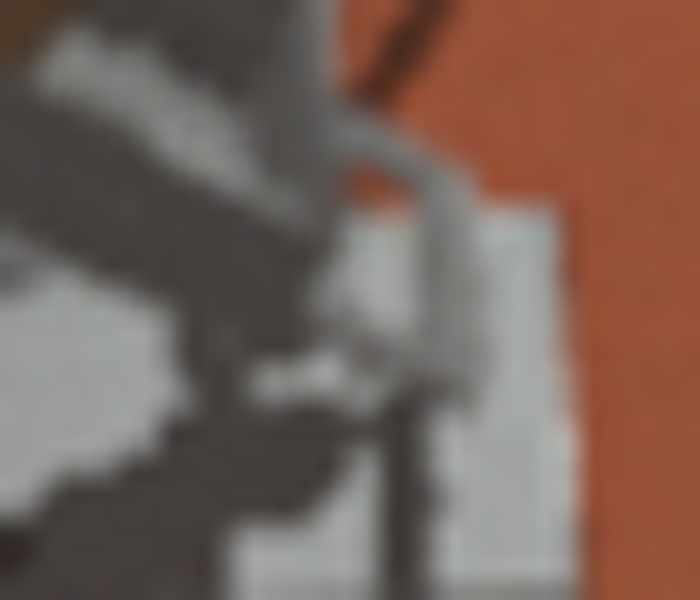

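Emit:
drive_tool --pt "0 0.1 0.3" --pt "0 0.05 0.4" --pt "0 0 0.4" --pt "0 0 0.3" --pt "0 0 0" --pt "0 0 0" --spin '[0, 0, 0, 0, 0, 0]'

```text
clock: 14.95
tool_pos: [0.5123, 0.1073, 0.2572]
tcp_rot: [0.034, 0.999, 0.003, 0.008]
contact_force: [0.1, -0.7, -2.3]
width: 0.0701
```

```bash
python3 go.py .51 .1075 3.076 .252; python3 see.py 15 220 120 420 270;python3 z.py 15 z15 285 205 335 245
```

```text
clk 14.95 p [0.5123 0.1073 0.2572] yaw 3.0741 w 0.07013972310915882 F [ 0.1 -0.7 -2.3] tilt [0.0158 0.0054]
delta cm [0.23 0.   0.52] spin -0.002
scale 4.0
15.0
```

View pics/z15.png

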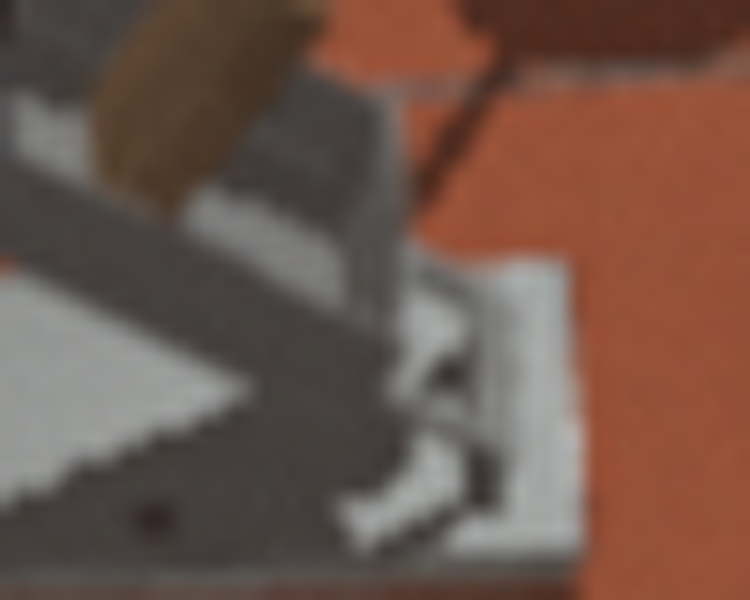

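Emit:
drive_tool --pt "0 0 0.2" --pt "0 0 0.1" --pt "0 0 0" --spin '[0, 0, 0]'

```text
clock: 15.35
tool_pos: [0.5125, 0.1072, 0.2544]
tcp_rot: [0.034, 0.999, 0.003, 0.008]
contact_force: [-0.4, -0.7, -2.2]
width: 0.0699
```

Emit:
drive_tool --pt "0 0 0.1" --pt "0 0 0" --spin '[0, 0]'

```text
clock: 15.55
tool_pos: [0.5125, 0.1072, 0.2534]
tcp_rot: [0.034, 0.999, 0.003, 0.008]
contact_force: [0.1, -0.5, -2.0]
width: 0.0699
```

Emit:
drive_tool --pt "0 0 0.1" --pt "0 0 0" --spin '[0, 0]'

```text
clock: 15.75
tool_pos: [0.5125, 0.1072, 0.2526]
tcp_rot: [0.034, 0.999, 0.003, 0.009]
contact_force: [0.3, -0.7, -1.3]
width: 0.07
```

Emit:
drive_tool --pt "0 0 0.1" --pt "0 0 0" --spin '[0, 0]'

```text
clock: 15.95
tool_pos: [0.5124, 0.1073, 0.2519]
tcp_rot: [0.034, 0.999, 0.003, 0.009]
contact_force: [-1.3, 0.4, 0.0]
width: 0.07
```

```bash
python3 go.py .51 .1075 3.076 .252; python3 see.py 16 220 120 420 270;python3 z.py 16 z16 275 200 335 245; python3 go.py .51 .1075 3.076 .252
```

```text
clk 15.95 p [0.5124 0.1073 0.2519] yaw 3.0741 w 0.0699774044391958 F [-1.3  0.4  0. ] tilt [0.0173 0.0053]
delta cm [ 0.24  0.01 -0.02] spin -0.002
scale 4.0
13.333333333333334
clk 16.05 p [0.5125 0.1073 0.2519] yaw 3.074 w 0.07014274564211254 F [-1.  -0.4 -0.4] tilt [0.0175 0.0053]
delta cm [ 0.25  0.01 -0.01] spin -0.002
```

View pics/z16.png

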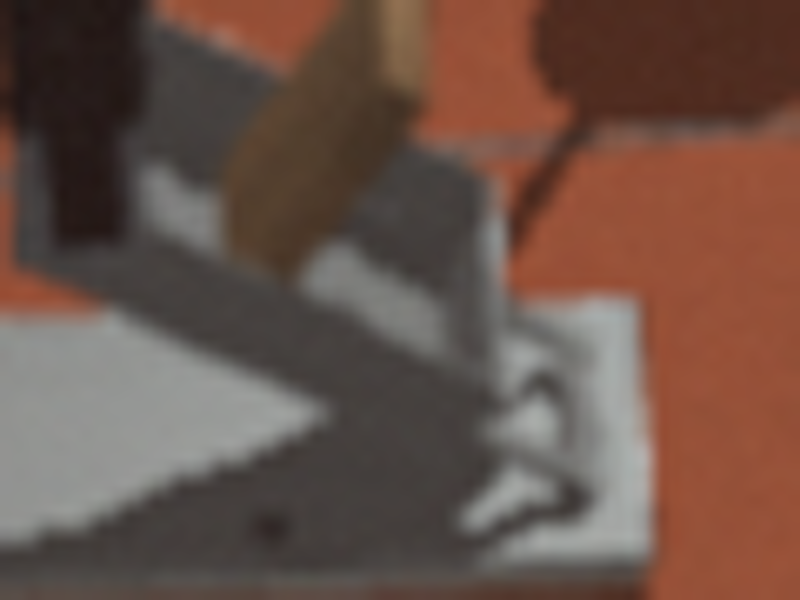

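```bash
python3 rel.py 16 319.6 236.6 308.77 228.3; python3 tilt.py 16 3.074 275 200 13.333 15 262 480 465
```

```text
lug end near [0.612  0.0767 0.0099] head [0.5856 0.1036 0.0195] X0 mm -28.1 pad-stud y mm 0.1 pad-stud x 70.5
pad [0.5152 0.1081 0.094 ]
15.0 262.0 [0.5002 0.0731 0.0795] along x rel pad 0.0126
480.0 465.0 [0.5884 0.0671 0.0258] along x rel pad -0.0757
len 0.1034 ang 0.546
```

Emit:
drive_tool --pt "0.2 0 -0.05" --pt "0.2 0 0" --pt "0.2 0 0" --pt "0.1 0 0" --pt "0 0 0" --spin '[0, 0, 0, 0, 0]'

```text
clock: 16.55
tool_pos: [0.5057, 0.1077, 0.2523]
tcp_rot: [0.034, 0.999, 0.003, 0.01]
contact_force: [-0.3, 1.0, -1.4]
width: 0.0699
```

Emit:
drive_tool --pt "0.15 0 0" --pt "0 0 0" --spin '[0, 0]'

```text
clock: 16.75
tool_pos: [0.5041, 0.1078, 0.2523]
tcp_rot: [0.034, 0.999, 0.003, 0.01]
contact_force: [-0.6, 1.2, -1.1]
width: 0.07
```

Emit:
drive_tool --pt "0.15 0 0" --pt "0 0 0" --spin '[0, 0]'

```text
clock: 16.95
tool_pos: [0.5025, 0.1079, 0.2522]
tcp_rot: [0.034, 0.999, 0.003, 0.01]
contact_force: [-0.4, 1.4, -0.6]
width: 0.0698
```

```bash
python3 go.py .51 .1075 3.076 .252; python3 see.py 17 220 120 420 270;python3 z.py 17 z17 275 200 335 245; python3 go.py .51 .1075 3.076 .252
```

```text
clk 16.95 p [0.5025 0.1079 0.2522] yaw 3.0739 w 0.06977353036869985 F [-0.4  1.4 -0.6] tilt [0.0202 0.0053]
delta cm [-0.75  0.01  0.04] spin -0.002
scale 4.0
13.333333333333334
clk 17.05 p [0.5025 0.1079 0.2523] yaw 3.0739 w 0.06958418422086925 F [-0.4 -0.5 -0.8] tilt [0.02   0.0053]
delta cm [-0.75  0.01  0.04] spin -0.002
```

View pics/z17.png

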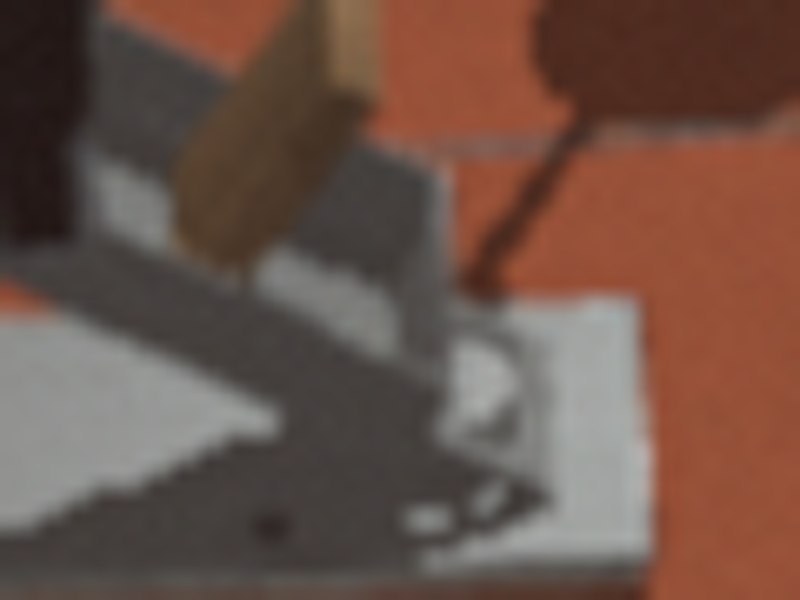

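The zoomed side view shows the head's light ellipse at about (483,375) inside the eye. The bar, at about (535,430), is just reaching its edge, and the forces stay low. I'll keep drawing in small steps.

Emit:
drive_tool --pt "0.15 0 0" --pt "0 0 0" --spin '[0, 0]'

```text
clock: 17.25
tool_pos: [0.501, 0.108, 0.2522]
tcp_rot: [0.034, 0.999, 0.003, 0.01]
contact_force: [-1.3, -0.2, -0.5]
width: 0.0696
```

Emit:
drive_tool --pt "0.15 0 0" --pt "0 0 0" --spin '[0, 0]'

```text
clock: 17.45
tool_pos: [0.4995, 0.1081, 0.2522]
tcp_rot: [0.034, 0.999, 0.003, 0.01]
contact_force: [-0.2, 0.6, -0.5]
width: 0.0694
```

Emit:
drive_tool --pt "0.15 0 0" --pt "0 0 0" --spin '[0, 0]'

```text
clock: 17.65
tool_pos: [0.4979, 0.1082, 0.2522]
tcp_rot: [0.034, 0.999, 0.003, 0.01]
contact_force: [-0.1, 0.4, -1.4]
width: 0.0702
```

```bash
python3 see.py 18 220 120 420 270;python3 z.py 18 z18 275 200 335 245; python3 go.py .51 .1075 3.076 .252
```

```text
scale 4.0
13.333333333333334
clk 17.75 p [0.4979 0.1082 0.2522] yaw 3.0739 w 0.07014259793586702 F [-1.1  0.2 -0.8] tilt [0.0205 0.0053]
delta cm [-1.21  0.01  0.05] spin -0.002
```

View pics/z18.png

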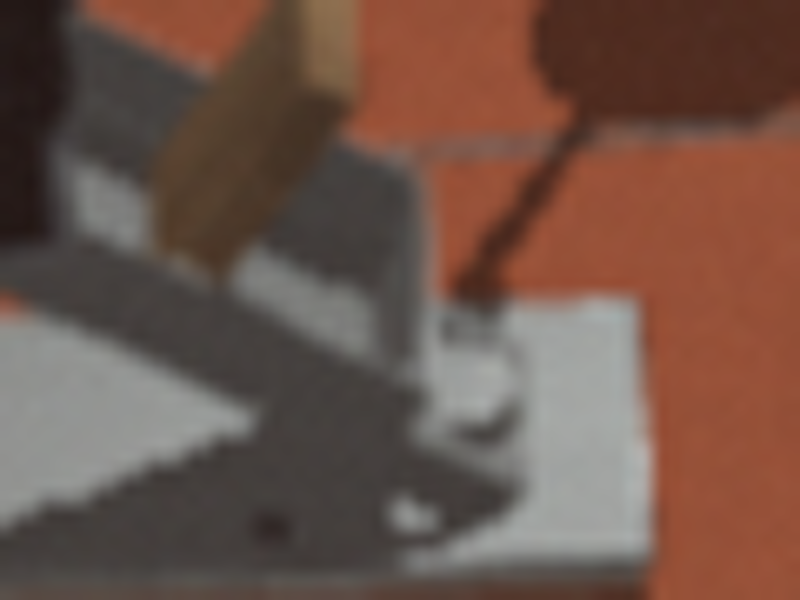

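The bar is now disappearing under the head at about (515,400).

Emit:
drive_tool --pt "0.1 0 0" --pt "0 0 0" --spin '[0, 0]'

```text
clock: 17.95
tool_pos: [0.497, 0.1083, 0.2522]
tcp_rot: [0.034, 0.999, 0.003, 0.01]
contact_force: [-0.9, -0.0, -0.9]
width: 0.0704
```

Emit:
drive_tool --pt "0.1 0 0" --pt "0 0 0" --spin '[0, 0]'

```text
clock: 18.15
tool_pos: [0.496, 0.1083, 0.2522]
tcp_rot: [0.034, 0.999, 0.003, 0.011]
contact_force: [-0.5, -0.2, -1.8]
width: 0.0702
```

Emit:
drive_tool --pt "0.1 0 0" --pt "0 0 0" --spin '[0, 0]'

```text
clock: 18.35
tool_pos: [0.4951, 0.1084, 0.2522]
tcp_rot: [0.034, 0.999, 0.003, 0.011]
contact_force: [-0.1, 0.6, -0.7]
width: 0.07
```

Emit:
drive_tool --pt "0.1 0 0" --pt "0 0 0" --spin '[0, 0]'

```text
clock: 18.55
tool_pos: [0.494, 0.1085, 0.2522]
tcp_rot: [0.034, 0.999, 0.003, 0.011]
contact_force: [-0.6, 0.6, -0.9]
width: 0.0702
```

```bash
python3 see.py 19 220 120 420 270;python3 z.py 19 z19 275 200 335 245; python3 go.py .51 .1075 3.076 .252
```

```text
scale 4.0
13.333333333333334
clk 18.65 p [0.494  0.1085 0.2522] yaw 3.0738 w 0.07052888264828334 F [-1.1  0.4 -0.1] tilt [0.0217 0.0053]
delta cm [-1.6   0.01  0.05] spin -0.002
```

View pics/z19.png

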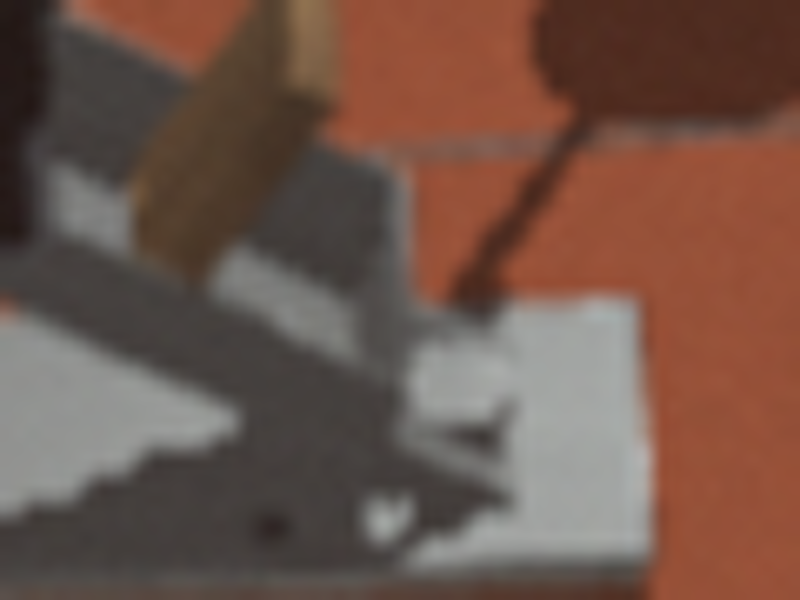

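```bash
python3 rel.py 19 313.1 236.9 308.77 228.3
```

```text
lug end near [0.5947 0.0779 0.0096] head [0.5856 0.1036 0.0195] X0 mm -10.7 pad-stud y mm 0.1 pad-stud x 88.3
```

Emit:
drive_tool --pt "0.1 0 0" --pt "0 0 0" --spin '[0, 0]'

```text
clock: 18.85
tool_pos: [0.4932, 0.1085, 0.2522]
tcp_rot: [0.034, 0.999, 0.003, 0.011]
contact_force: [0.4, -0.2, -1.0]
width: 0.0699
```

Emit:
drive_tool --pt "0.1 0 0" --pt "0 0 0" --spin '[0, 0]'

```text
clock: 19.05
tool_pos: [0.4928, 0.1085, 0.2522]
tcp_rot: [0.034, 0.999, 0.003, 0.012]
contact_force: [1.1, -1.2, -2.1]
width: 0.0701
```

Fx is rising: the bar has met the stem lightly. I'll ease the grip back to the hinge setting, then level along the arc.

Emit:
drive_tool --pt "-0.03 0 0" --pt "0 0 0" --pt "0 0 0" --spin '[0, 0, 0]' --gripper 7.1

```text
clock: 19.35
tool_pos: [0.493, 0.1085, 0.2521]
tcp_rot: [0.034, 0.999, 0.003, 0.012]
contact_force: [1.3, -0.3, -2.3]
width: 0.0709
```

Emit:
drive_tool --pt "0 0 0" --pt "0 0 0" --pt "0 0 0" --spin '[0, 0, 0]' --gripper 7.18

```text
clock: 19.65
tool_pos: [0.4931, 0.1085, 0.252]
tcp_rot: [0.034, 0.999, 0.003, 0.012]
contact_force: [1.0, 0.1, -3.4]
width: 0.0719
```

```bash
python3 see.py 20 220 120 420 270;python3 z.py 20 z20 255 190 335 250; python3 go.py .49 .1075 3.076 .252
```

```text
scale 4.0
10.0
clk 19.75 p [0.4931 0.1085 0.252 ] yaw 3.0736 w 0.07191980556065564 F [ 0.9 -0.5 -2.7] tilt [0.024  0.0052]
delta cm [ 0.3  -0.12 -0.  ] spin -0.002
```

View pics/z20.png

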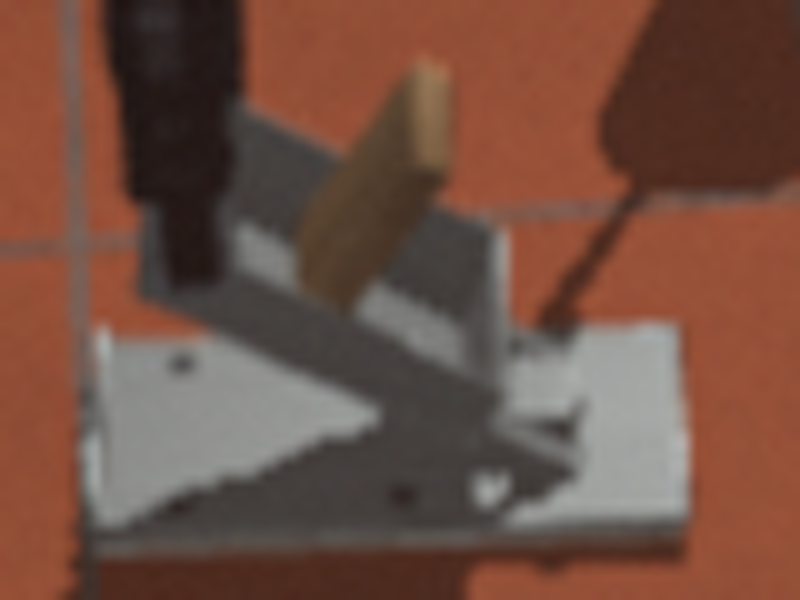

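Emit:
drive_tool --pt "0.18 0 0.24" --pt "0.18 0 0.24" --pt "0 0 0" --spin '[0, 0, 0]'

```text
clock: 20.05
tool_pos: [0.4893, 0.1088, 0.247]
tcp_rot: [0.034, 0.999, 0.003, 0.012]
contact_force: [1.1, 0.2, -2.2]
width: 0.0718
```

```bash
python3 see.py 21 220 120 420 270;python3 z.py 21 z21 255 190 335 250; python3 go.py .49 .1075 3.076 .252
```

```text
scale 4.0
10.0
clk 20.15 p [0.4894 0.1088 0.2472] yaw 3.0736 w 0.07188939344095795 F [ 1.3 -0.1 -1.8] tilt [0.0245 0.0052]
delta cm [-0.08 -0.12 -0.48] spin -0.002
```

View pics/z21.png

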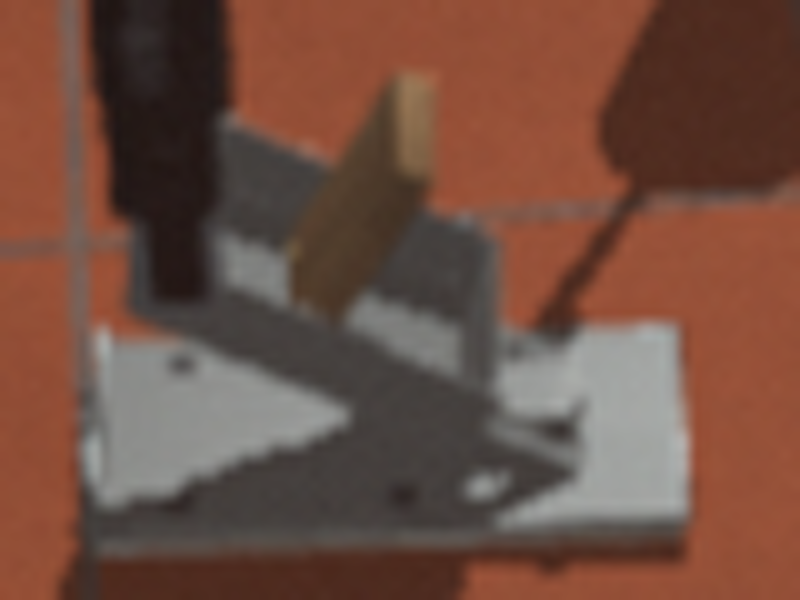

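The caddy is levelling and the bar stays under the head. I'll continue.

Emit:
drive_tool --pt "0.18 0 0.25" --pt "0.18 0 0.25" --pt "0 0 0" --spin '[0, 0, 0]'

```text
clock: 20.45
tool_pos: [0.4855, 0.1091, 0.2418]
tcp_rot: [0.034, 0.999, 0.003, 0.012]
contact_force: [0.1, -0.0, -2.6]
width: 0.0713
```

Emit:
drive_tool --pt "0.16 0 0.25" --pt "0.16 0 0.25" --pt "0 0 0" --spin '[0, 0, 0]'

```text
clock: 20.75
tool_pos: [0.482, 0.1094, 0.2363]
tcp_rot: [0.034, 0.999, 0.003, 0.012]
contact_force: [1.1, 0.9, -1.3]
width: 0.0721
```

```bash
python3 see.py 22 220 120 420 270;python3 z.py 22 z22 255 190 335 250; python3 go.py .49 .1075 3.076 .252
```

```text
scale 4.0
10.0
clk 20.85 p [0.4822 0.1094 0.2365] yaw 3.0737 w 0.07197442418474459 F [-0.1  0.5 -1.4] tilt [0.0238 0.0053]
delta cm [-0.83 -0.13 -1.53] spin -0.002
```

View pics/z22.png

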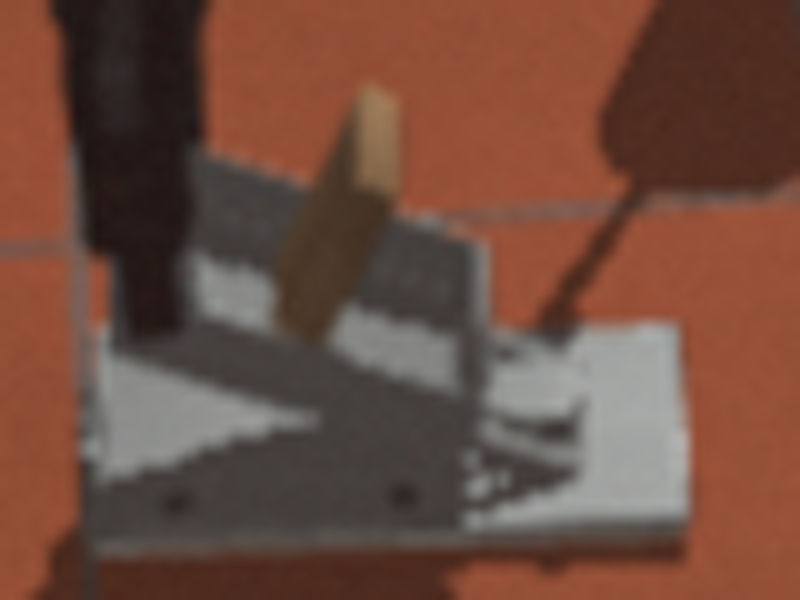

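Emit:
drive_tool --pt "0.16 0 0.25" --pt "0.15 0 0.25" --pt "0 0 0" --spin '[0, 0, 0]'

```text
clock: 21.15
tool_pos: [0.479, 0.1097, 0.2311]
tcp_rot: [0.034, 0.999, 0.003, 0.012]
contact_force: [0.7, -0.3, -0.9]
width: 0.0718
```

Emit:
drive_tool --pt "0.15 0 0.25" --pt "0 0 0" --spin '[0, 0]'

```text
clock: 21.35
tool_pos: [0.4775, 0.1098, 0.2284]
tcp_rot: [0.034, 0.999, 0.003, 0.012]
contact_force: [-0.1, -0.1, -0.5]
width: 0.072
```

Emit:
drive_tool --pt "0.15 0 0.25" --pt "0 0 0" --spin '[0, 0]'

```text
clock: 21.55
tool_pos: [0.4761, 0.1099, 0.2256]
tcp_rot: [0.034, 0.999, 0.003, 0.012]
contact_force: [0.8, 0.5, -1.2]
width: 0.0719
```

```bash
python3 see.py 23 220 120 420 270;python3 z.py 23 z23 255 190 335 250; python3 go.py .49 .1075 3.076 .252; python3 tilt.py 23 3.0737 255 190 10 108 340 470 470
```

```text
scale 4.0
10.0
clk 21.65 p [0.4762 0.1099 0.2258] yaw 3.0736 w 0.07202506164765576 F [ 0.6 -0.  -2.2] tilt [0.0245 0.0053]
delta cm [-1.46 -0.13 -2.59] spin -0.002
pad [0.48   0.1107 0.0678]
108.0 340.0 [0.4729 0.0751 0.0662] along x rel pad 0.0047
470.0 470.0 [0.5646 0.0689 0.0194] along x rel pad -0.0872
len 0.1032 ang 0.472
```

View pics/z23.png

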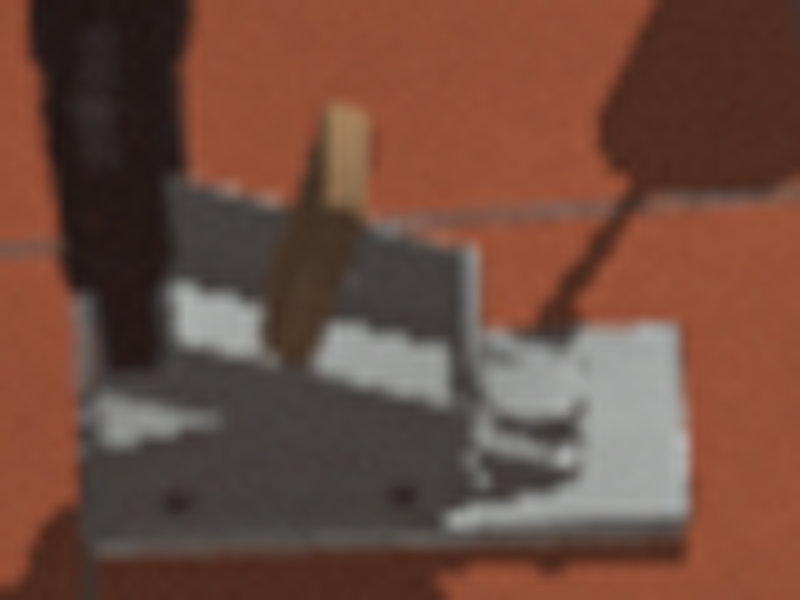

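Emit:
drive_tool --pt "0.12 0 0.25" --pt "0.12 0 0.25" --pt "0 0 0" --spin '[0, 0, 0]'

```text
clock: 21.95
tool_pos: [0.4737, 0.1101, 0.2204]
tcp_rot: [0.034, 0.999, 0.003, 0.012]
contact_force: [-0.8, 0.1, -1.1]
width: 0.0718
```

Emit:
drive_tool --pt "0.1 0 0.25" --pt "0.1 0 0.25" --pt "0 0 0" --spin '[0, 0, 0]'

```text
clock: 22.25
tool_pos: [0.4715, 0.1103, 0.2149]
tcp_rot: [0.034, 0.999, 0.003, 0.012]
contact_force: [-0.8, -0.9, -0.5]
width: 0.0717
```

```bash
python3 see.py 24 220 120 420 270;python3 z.py 24 z24 255 190 335 250; python3 go.py .49 .1075 3.076 .252
```

```text
scale 4.0
10.0
clk 22.35 p [0.4715 0.1103 0.2151] yaw 3.0737 w 0.07188962170466032 F [ 0.4  0.1 -1.1] tilt [0.024  0.0053]
delta cm [-1.95 -0.13 -3.65] spin -0.002
```

View pics/z24.png

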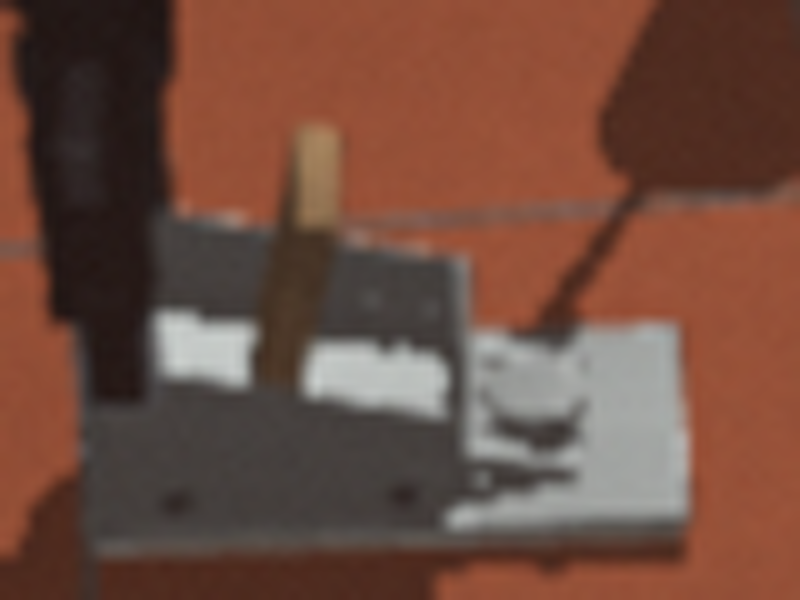

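Emit:
drive_tool --pt "0.09 0 0.25" --pt "0.08 0 0.25" --pt "0 0 0" --spin '[0, 0, 0]'

```text
clock: 22.65
tool_pos: [0.4697, 0.1105, 0.2098]
tcp_rot: [0.034, 0.999, 0.003, 0.012]
contact_force: [-0.7, -0.1, -1.1]
width: 0.0719
```

Emit:
drive_tool --pt "0.07 0 0.25" --pt "0.06 0 0.25" --pt "0 0 0.2" --pt "0 0 0" --spin '[0, 0, 0, 0]'

```text
clock: 23.05
tool_pos: [0.468, 0.1106, 0.2019]
tcp_rot: [0.034, 0.999, 0.003, 0.011]
contact_force: [0.6, 0.3, -0.5]
width: 0.072
```

```bash
python3 see.py 25 220 120 420 270;python3 z.py 25 z25 255 190 335 250; python3 go.py .49 .1075 3.076 .252
```

```text
scale 4.0
10.0
clk 23.15 p [0.468  0.1106 0.2021] yaw 3.0738 w 0.07174867795967102 F [-1.4 -0.2 -0.8] tilt [0.0222 0.0053]
delta cm [-2.32 -0.13 -4.94] spin -0.002
```

View pics/z25.png

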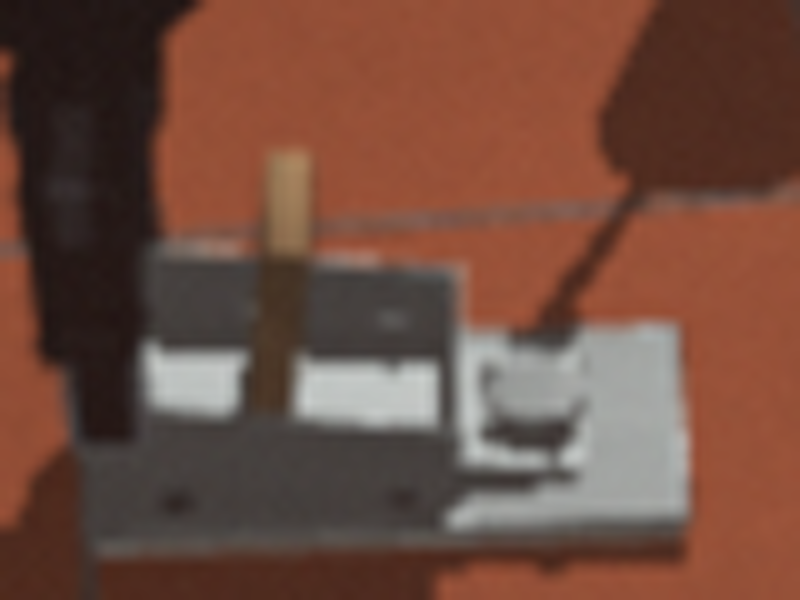

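Emit:
drive_tool --pt "-0.1 0 0.15" --pt "-0.15 0 0.1" --pt "-0.1 0 0" --pt "0 0 0" --spin '[0, 0, 0, 0]'

```text
clock: 23.55
tool_pos: [0.4718, 0.1104, 0.1996]
tcp_rot: [0.034, 0.999, 0.003, 0.011]
contact_force: [-0.6, 0.6, -1.3]
width: 0.0719
```

Emit:
drive_tool --pt "-0.1 0 0" --pt "0 0 0" --spin '[0, 0]'

```text
clock: 23.75
tool_pos: [0.4729, 0.1103, 0.1997]
tcp_rot: [0.034, 0.999, 0.003, 0.011]
contact_force: [-0.7, 0.5, -2.4]
width: 0.0718
```

```bash
python3 see.py 26 220 120 420 270;python3 z.py 26 z26 255 190 335 250; python3 go.py .49 .1075 3.076 .252
```

```text
scale 4.0
10.0
clk 23.85 p [0.4729 0.1103 0.1997] yaw 3.0736 w 0.0717871525925522 F [ 0.3 -0.1 -0.8] tilt [0.0221 0.0054]
delta cm [-1.84 -0.13 -5.2 ] spin -0.002
```

View pics/z26.png

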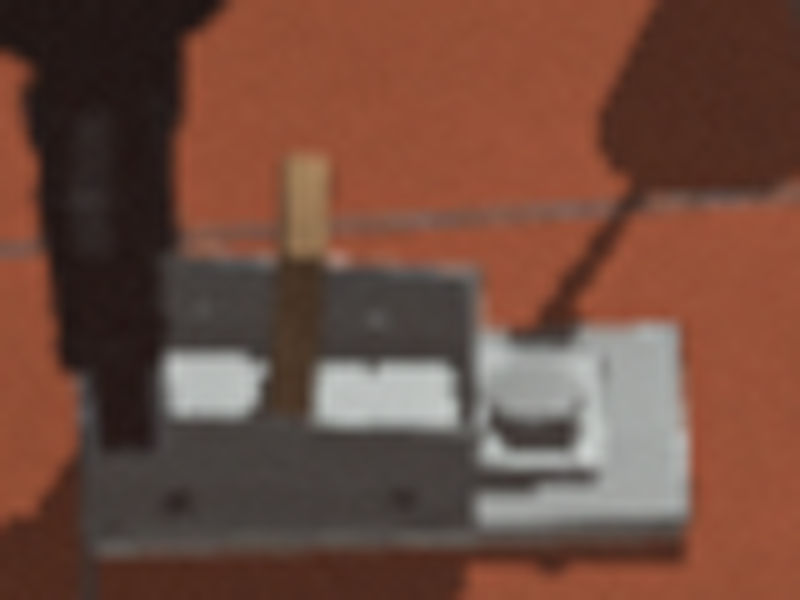

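Emit:
drive_tool --pt "-0.08 0 0" --pt "0 0 0" --spin '[0, 0]'

```text
clock: 24.05
tool_pos: [0.4737, 0.1103, 0.1997]
tcp_rot: [0.034, 0.999, 0.003, 0.011]
contact_force: [0.1, -0.3, -1.4]
width: 0.0719
```

Emit:
drive_tool --pt "-0.08 0 0" --pt "0 0 0" --spin '[0, 0]'

```text
clock: 24.25
tool_pos: [0.4744, 0.1102, 0.1997]
tcp_rot: [0.034, 0.999, 0.003, 0.011]
contact_force: [0.4, 0.1, -0.6]
width: 0.0721
```

```bash
python3 see.py 27 220 120 420 270;python3 z.py 27 z27 255 190 335 250; python3 go.py .49 .1075 3.076 .252
```

```text
scale 4.0
10.0
clk 24.35 p [0.4745 0.1102 0.1997] yaw 3.0737 w 0.07199171592059489 F [-0.6 -1.1 -1.2] tilt [0.0217 0.0053]
delta cm [-1.68 -0.13 -5.19] spin -0.002
```

View pics/z27.png

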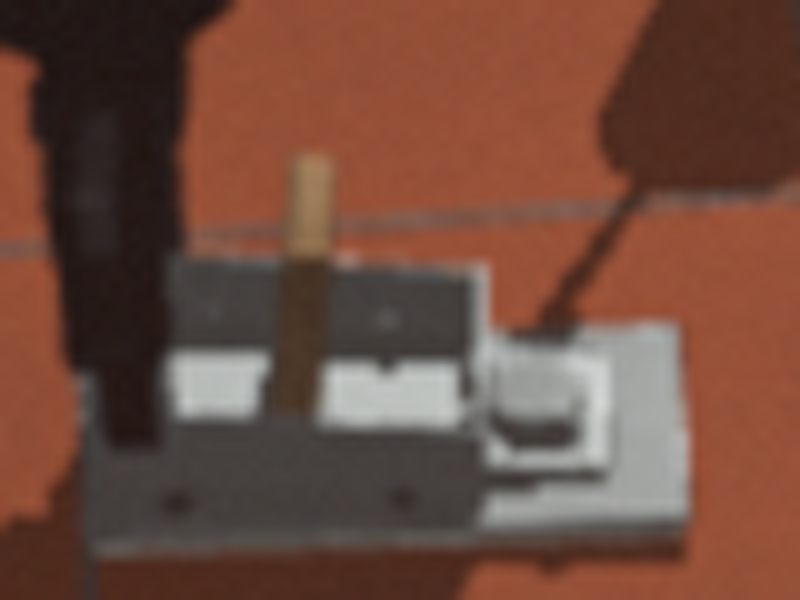

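Emit:
drive_tool --pt "-0.06 0 0" --pt "0 0 0" --spin '[0, 0]'

```text
clock: 24.55
tool_pos: [0.4747, 0.1102, 0.1997]
tcp_rot: [0.034, 0.999, 0.003, 0.01]
contact_force: [-0.6, -0.5, -0.7]
width: 0.0718
```

Emit:
drive_tool --pt "-0.06 0 0" --pt "0 0 0" --spin '[0, 0]'

```text
clock: 24.75
tool_pos: [0.4749, 0.1102, 0.1996]
tcp_rot: [0.034, 0.999, 0.003, 0.009]
contact_force: [-0.1, 0.3, -1.4]
width: 0.072
```

```bash
python3 see.py 28 220 120 420 270;python3 z.py 28 z28 255 190 335 250; python3 go.py .49 .1075 3.076 .252
```

```text
scale 4.0
10.0
clk 24.85 p [0.4749 0.1102 0.1996] yaw 3.0738 w 0.07204606000832801 F [-0.3  0.1 -1.4] tilt [0.0191 0.0054]
delta cm [-1.63 -0.13 -5.21] spin -0.002
```

View pics/z28.png

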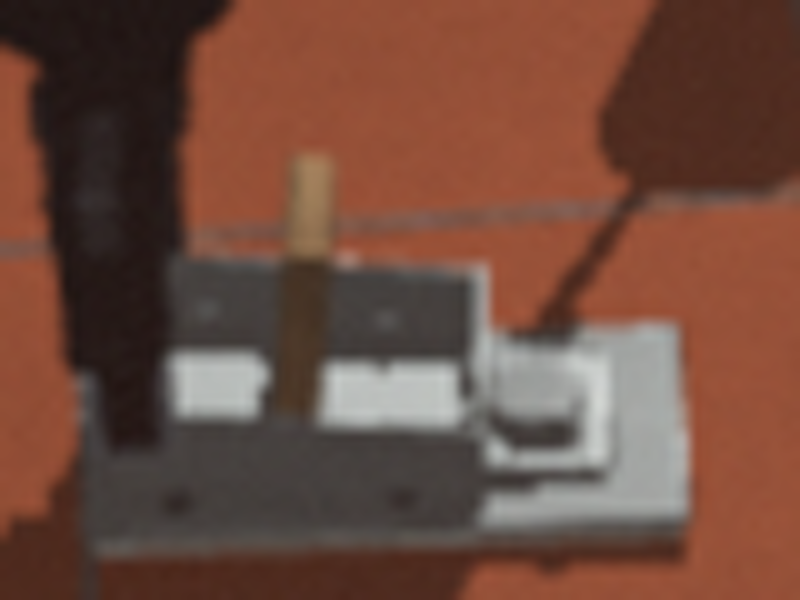

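The wall has lightly met the head. I'll lower the other end in behind the lip.

Emit:
drive_tool --pt "0.02 0 0.2" --pt "0 0 0.2" --pt "0 0 0" --spin '[0, 0, 0]'

```text
clock: 25.15
tool_pos: [0.4744, 0.1103, 0.1953]
tcp_rot: [0.034, 0.999, 0.003, 0.009]
contact_force: [-0.9, -0.1, -0.8]
width: 0.0718
```

Emit:
drive_tool --pt "0 0 0.2" --pt "0 0 0" --spin '[0, 0]'

```text
clock: 25.35
tool_pos: [0.4742, 0.1103, 0.1929]
tcp_rot: [0.034, 0.999, 0.003, 0.009]
contact_force: [-1.6, -0.0, -1.1]
width: 0.0716
```

Emit:
drive_tool --pt "0 0 0.15" --pt "0 0 0" --spin '[0, 0]'

```text
clock: 25.55
tool_pos: [0.4742, 0.1103, 0.1912]
tcp_rot: [0.034, 0.999, 0.003, 0.008]
contact_force: [-1.4, -0.4, -0.7]
width: 0.0719
```

```bash
python3 see.py 29 220 120 420 270;python3 z.py 29 z29 255 190 335 250; python3 go.py .49 .1075 3.076 .252
```

```text
scale 4.0
10.0
clk 25.65 p [0.4742 0.1103 0.1913] yaw 3.0738 w 0.0716395231379723 F [-1.8  0.2 -1.2] tilt [0.0169 0.0055]
delta cm [-1.7  -0.13 -6.04] spin -0.002
```

View pics/z29.png

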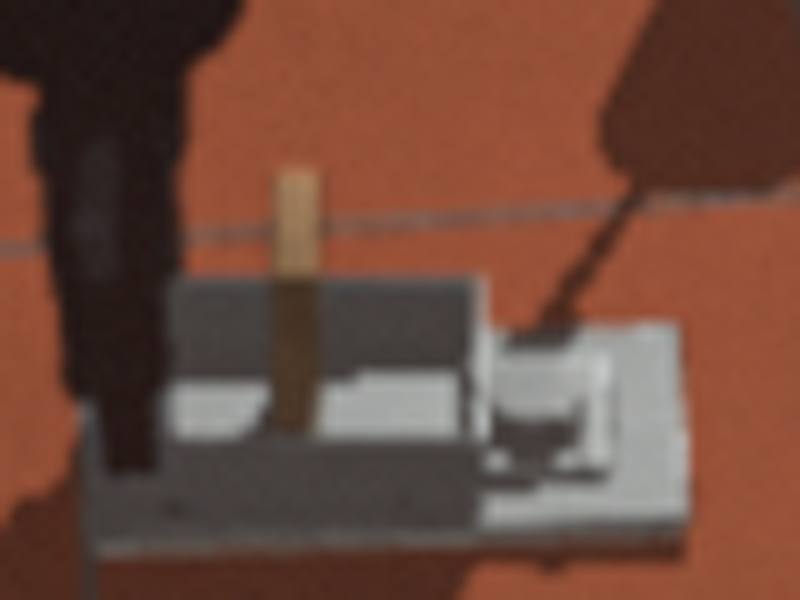

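Emit:
drive_tool --pt "0.03 0 0.12" --pt "0 0 0" --spin '[0, 0]'

```text
clock: 25.85
tool_pos: [0.474, 0.1103, 0.1901]
tcp_rot: [0.034, 0.999, 0.003, 0.009]
contact_force: [-2.0, 0.0, -1.4]
width: 0.0718
```

Emit:
drive_tool --pt "0 0 0.12" --pt "0 0 0" --spin '[0, 0]'

```text
clock: 26.05
tool_pos: [0.4739, 0.1103, 0.1888]
tcp_rot: [0.034, 0.999, 0.003, 0.008]
contact_force: [-1.1, -0.6, -1.0]
width: 0.0717
```

Emit:
drive_tool --pt "0 0 0.1" --pt "0 0 0" --spin '[0, 0]'

```text
clock: 26.25
tool_pos: [0.4739, 0.1103, 0.1877]
tcp_rot: [0.034, 0.999, 0.003, 0.008]
contact_force: [-0.9, -0.1, -0.4]
width: 0.0719
```

```bash
python3 see.py 30 220 120 420 270;python3 z.py 30 z30 255 190 335 250; python3 go.py .49 .1075 3.076 .252
```

```text
scale 4.0
10.0
clk 26.35 p [0.4739 0.1103 0.1878] yaw 3.0738 w 0.07158788631834874 F [-0.6 -0.5 -1.4] tilt [0.0171 0.0054]
delta cm [-1.73 -0.13 -6.39] spin -0.002
```

View pics/z30.png

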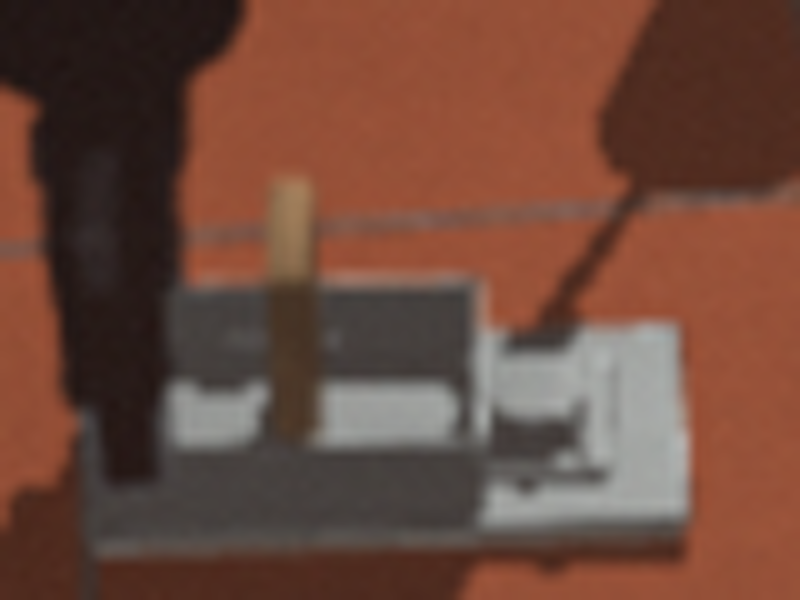

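Emit:
drive_tool --pt "0.02 0 0.12" --pt "0 0 0" --spin '[0, 0]'

```text
clock: 26.55
tool_pos: [0.4737, 0.1104, 0.1866]
tcp_rot: [0.034, 0.999, 0.003, 0.009]
contact_force: [-0.5, 0.1, -1.1]
width: 0.0719
```

Emit:
drive_tool --pt "0 0 0.1" --pt "0 0 0" --spin '[0, 0]'

```text
clock: 26.75
tool_pos: [0.4738, 0.1104, 0.1862]
tcp_rot: [0.034, 0.999, 0.003, 0.009]
contact_force: [-2.2, -0.5, -1.5]
width: 0.0716
```

Emit:
drive_tool --pt "0 0 0.1" --pt "0 0 0" --spin '[0, 0]'

```text
clock: 26.95
tool_pos: [0.4738, 0.1104, 0.1858]
tcp_rot: [0.034, 0.999, 0.003, 0.009]
contact_force: [-0.9, -1.0, -1.5]
width: 0.0717
```

```bash
python3 see.py 31 220 120 420 270;python3 z.py 31 z31 255 190 335 250; python3 go.py .49 .1075 3.076 .252
```

```text
scale 4.0
10.0
clk 27.05 p [0.4739 0.1104 0.1857] yaw 3.0738 w 0.07161847371406924 F [-1.6 -0.5  1. ] tilt [0.0186 0.0055]
delta cm [-1.75 -0.14 -6.6 ] spin -0.002
```

View pics/z31.png

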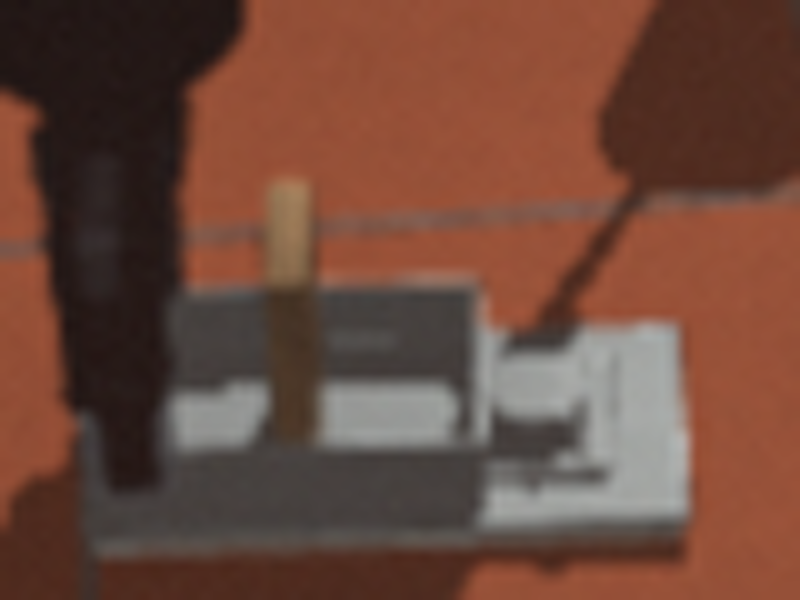

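The rim is now parallel to the plate's edge (both slope about −0.022 in the image), and contact is light. I'll release and look.

Emit:
drive_tool --pt "0 0 0" --pt "0 0 0" --pt "0 0 0" --pt "0 0 0" --spin '[0, 0, 0, 0]' --gripper 7.8

```text
clock: 27.45
tool_pos: [0.476, 0.1103, 0.1858]
tcp_rot: [0.034, 0.999, 0.003, 0.012]
contact_force: [-0.5, 0.3, -0.9]
width: 0.078
```

Emit:
drive_tool --pt "0 0 0" --pt "0 0 0" --pt "0 0 -0.4" --pt "0 0 -0.8" --pt "0 0 -0.8" --pt "0 0 0" --spin '[0, 0, 0, 0, 0, 0]' --gripper 8.5

```text
clock: 28.05
tool_pos: [0.4758, 0.1101, 0.2076]
tcp_rot: [0.034, 0.999, 0.003, 0.013]
contact_force: [-0.2, -0.3, 0.6]
width: 0.0849
```

```bash
python3 see.py 32 220 120 420 270;python3 z.py 32 z32 255 190 335 250; python3 go.py .49 .1075 3.076 .252; python3 -c "
from cell import manip;import cv2
cv2.imwrite('pics/w32.png',manip.get_image('wrist')['image'])"
```

```text
scale 4.0
10.0
clk 28.15 p [0.4756 0.1101 0.2069] yaw 3.0736 w 0.08476815877723426 F [-0.2 -0.1 -0.2] tilt [0.0247 0.0054]
delta cm [-1.56 -0.13 -4.48] spin -0.002
```

View pics/z32.png

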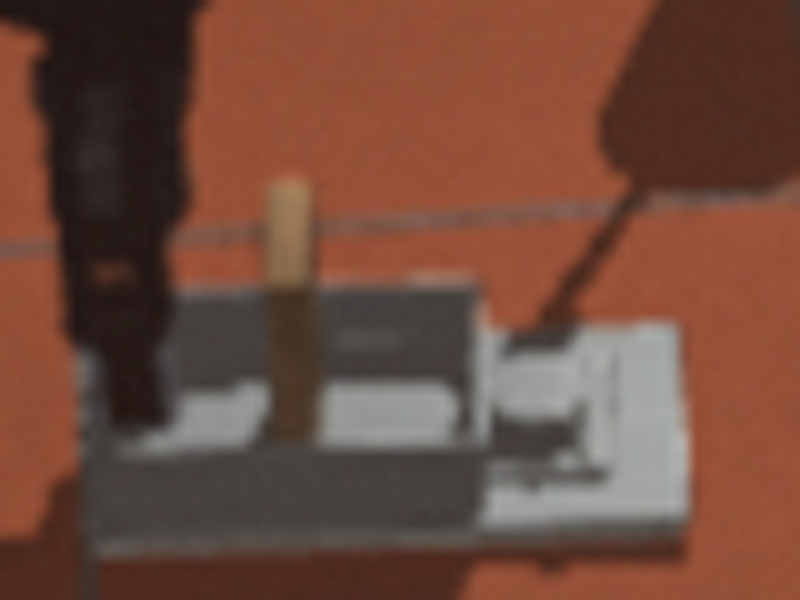

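View pics/w32.png

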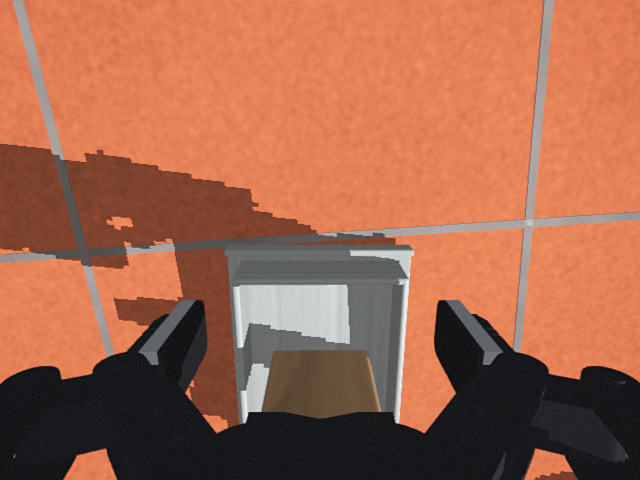

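Emit:
drive_tool --pt "0 0 -1.5" --pt "0.5 0 -2.5" --pt "1 0 -3" --pt "1.5 0 -3" --pt "1.5 0 -2" --pt "1 0 -1" --pt "0 0 0" --pt "0 0 0" --spin '[0, 0, 0, 0, 0, 0, 0, 0]'

```text
clock: 29.0
tool_pos: [0.4156, 0.113, 0.3379]
tcp_rot: [0.034, 0.999, 0.003, 0.01]
contact_force: [0.8, 0.4, -0.8]
width: 0.0854
```

```bash
python3 see.py 33 220 120 420 270;python3 z.py 33 z33 255 205 335 250; python3 go.py .49 .1075 3.076 .252; python3 -c "
from cell import manip;import cv2,pickle
w=manip.get_image('wrist');pickle.dump(w,open('W33.pkl','wb'));cv2.imwrite('pics/w33.png',w['image'])
t=pickle.load(open('D_33.pkl','rb'))['top']['image'];cv2.imwrite('pics/t33.png',cv2.resize(t[220:320,230:310],None,fx=6,fy=6,interpolation=cv2.INTER_CUBIC))"
```

```text
scale 4.0
10.0
clk 29.1 p [0.4158 0.1129 0.3374] yaw 3.0728 w 0.0849724743964653 F [-0.4 -0.3 -0.3] tilt [0.0188 0.0054]
delta cm [-7.29 -0.09  8.67] spin -0.003
```

View pics/z33.png

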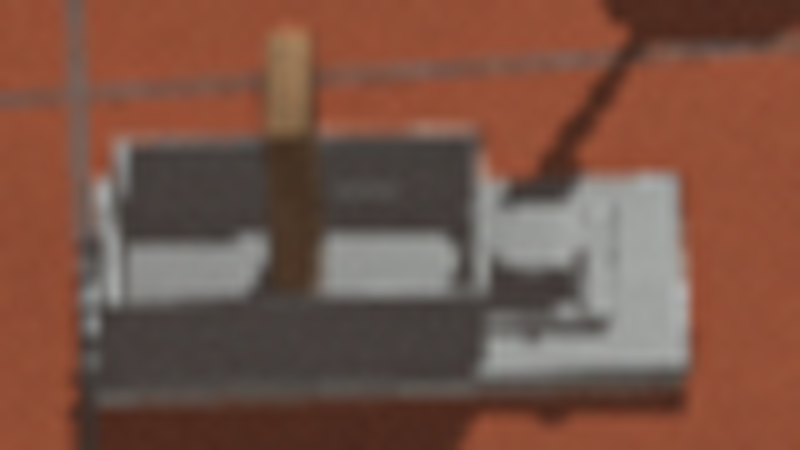

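View pics/w33.png

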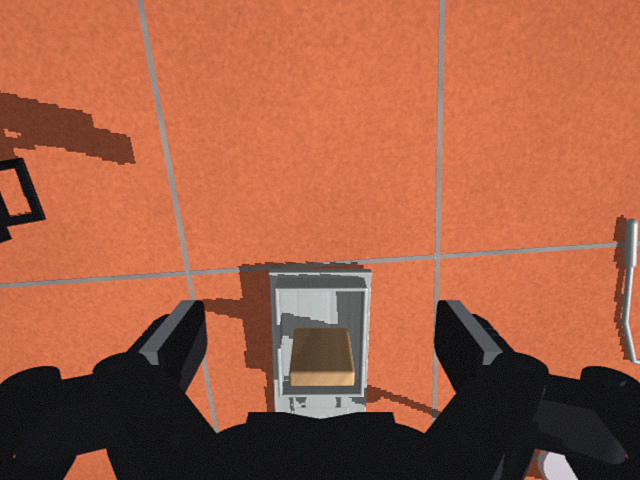

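View pics/t33.png

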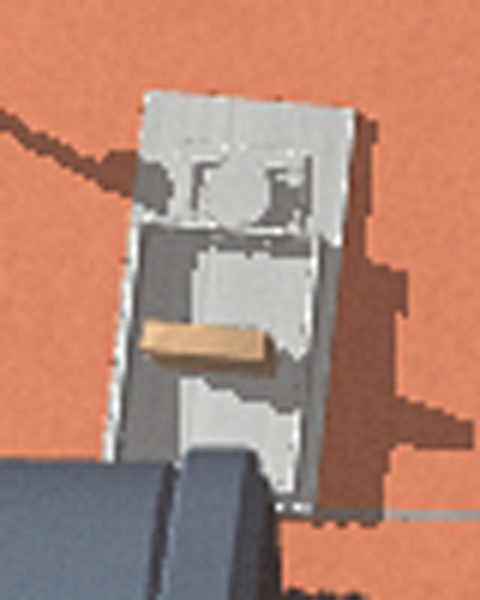

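Run:
```python
from h import *
import pickle
D=pickle.load(open('D_33.pkl','rb'));d=D['side'];t=D['top']
yaw=3.076;ax=np.array([np.cos(yaw),np.sin(yaw),0]);nn=np.array([-np.sin(yaw),np.cos(yaw),0]);st=np.array([.5856,.1036,0])
f=lambda u,v,off:(lambda o,r:o+r*(((st+nn*off-o)@nn)/(r@nn)))(*ray(d,255+u/10,205+v/10))
for nm,u,v,off in [('near rim +x',100,308,.036),('near rim -x',485,297,.036),('far rim +x',118,138,-.036),('far rim -x',475,128,-.036),('plate near top -x',690,372,.042),('plate near bot +x',97,406,.042),('plate near bot -x',690,380,.042),('near wall foot +x',100,390,.036),('near wall foot -x',485,376,.036)]:
    p=f(u,v,off);print(nm,'x',((p-st)@ax*1000).round(1),'z',(p[2]*1000).round(1))
b=d['image'][205:250,255:335]
cv2.imwrite('pics/z33b.png',cv2.resize(b[5:42,3:60],None,fx=14,fy=14,interpolation=cv2.INTER_LANCZOS4))
w=pickle.load(open('W33.pkl','rb'))['image'][255:420,255:385];cv2.imwrite('pics/w33b.png',cv2.resize(w,None,fx=3.6,fy=3.6,interpolation=cv2.INTER_CUBIC))
```

```text
near rim +x x 115.5 z 27.4
near rim -x x 14.5 z 27.0
far rim +x x 113.4 z 28.7
far rim -x x 16.0 z 28.3
plate near top -x x -39.0 z 4.1
plate near bot +x x 118.2 z -1.0
plate near bot -x x -39.0 z 1.3
near wall foot +x x 117.6 z -0.5
near wall foot -x x 15.3 z 0.0
```

View pics/z33b.png

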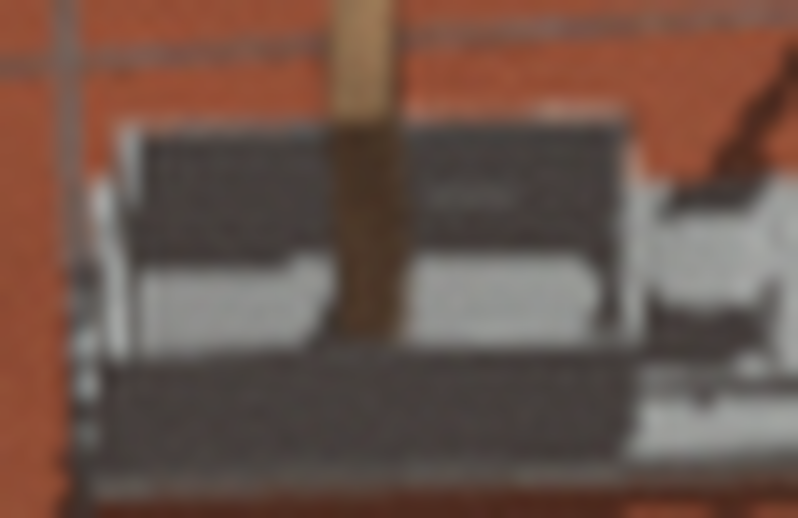

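View pics/w33b.png

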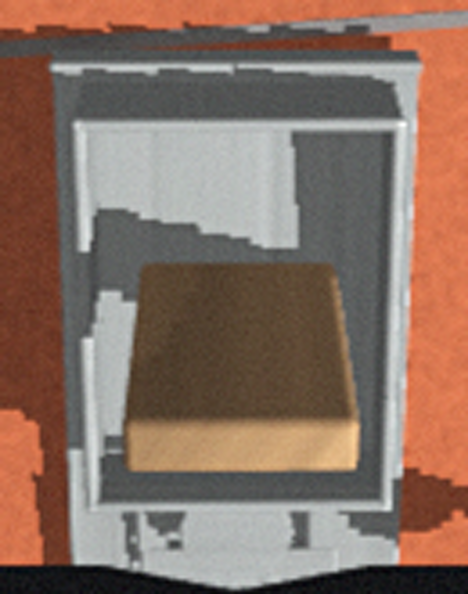

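```bash
python3 -c "
from cell import manip
print(manip.job_done(), manip.get_state()['clock'])"
```

```text
the job is handed in; nothing more can be done
the job is handed in; nothing more can be done
```

The caddy is back on its holder and the job is handed in at about 29 s of the 64 s limit.

**What I did**
- **Tipping:** The tool can only shift and turn about its own axis. So I gripped the caddy across its side walls near the +x end and eased the grip until the walls turned between the pads like a hinge. Lifting with the lug on the sill tipped it to about 0.55–0.6 rad; I then gripped firmly to carry it over.
- **Hooking:** I set the end bar on the plate beyond the head and drew it in under the head until it lightly touched the stem. Then I eased the grip again, levelled the caddy along an arc, slid it towards the stud to a light touch, lowered it in behind the lip and let go. Wrist force readings, which include the caddy's own weight of about 2.4 N, stayed under about 4 N.

**Last checks**
- **Level:** The rim is level end to end within 0.4 mm over 100 mm, about 0.004 rad.
- **Position:** The caddy's lug-end wall is 14.5–16 mm from the stud axis (16 mm when home). That puts the eye within about 1.5 mm of the stem along the holder, and about 1 mm across.
- **Lip and head:** The lip is visible clear in front of the +x end, and the head sits over the eye.
- **Release and bystanders:** The gripper is open and well clear. I did not measure the bystanders again at the end; the arm stayed clear of them throughout.

**What disagreed**
- The side and top cameras put the stud's x about 4–5 mm apart, so I relied on measurements within the side view and on feel.
- The side view also read the lower edges about 6 mm too low, so I judged level by comparing the rim's two ends.

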